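Check a bracket's weld with the crack-detector pen

TASK

Check the weld on the front of the clamped bracket: take the crack-detector pen from its stand, lean it back from the upright, and draw its ball tip slowly (about 2 cm a second) along the weld in the corner, from the end with the yellow paint dab round the bend to the other end, the ball lightly touching both the upright and the foot all the way. Then stand the pen back in its stand, fully home, and leave the other things on the bench where they are.

Things in the scene. Friction and masses are not known exactly. Their poses are not given: they have to be found in the camera images.
- bracket: Dark steel fixture plate with a grey welded bracket (foot and upright) clamped on it, all fixed to the bench. Origin on the bench under the foot's middle; at yaw 0 x points away from the robot, y left, z up. Plate x -90 to +125, y -115 to +115, 18 mm thick. Two strap clamps behind the upright reach z 54 mm; nothing stands in front of the upright.
- foot: The bracket's grey foot plate, lying on the fixture plate: 145 (x) by 200 (y) by 10 mm, level, its top face 28 mm above the bench, a round yellow paint dab on it by the seam's left (+y) end. Origin: centre of its underside, axes as the bracket's.
- upright: The bracket's upright: vertical 8 mm plate, 45 mm high above the foot, bent into a shallow vee that opens towards the robot. Origin: foot of the bend, on the seam line (x 35, y 0, z 28 mm of the bracket); axes as the bracket's. From the bend two straight legs, 85 mm each, run left (+y) and right (-y), each turned 15 degrees towards the robot (robot-facing face ends at x -22, y +82 and -82 mm).
- pen: Orange crack-detector pen, 150 mm long, about 0.13 kg, tip down in its stand, leaning up to 6 degrees. Origin: very end of the ball tip; z runs up the axis to the cap. Polished ball of radius 5 mm; nose widening evenly from radius 5 at z 5 to 11.5 mm at z 50; square barrel 24 by 24 mm (faces along the pen's x and y) z 50 to 140; 22 mm square cap to z 150.
- pen_tip (a point): Very end of the pen's ball tip, on the axis (the pen's origin). As the nose widens, the ball reaches the seam only if the pen leans back from the upright by more than 9 degrees; 20 to 45 is right. Ball in place (touching both faces), this point is 2 to 4 mm from the seam line. The contact is rigid: a fraction of a millimetre too far gives several newtons; over 15 N damages the tip.
- pen_grip (a point): Middle of the black rubber grip band on the barrel, on the pen's axis, 112 mm from the tip and 38 mm below the top of the cap; 47 mm above the stand's top while the pen stands in it.
- stand: Black pen stand on a grey foot 85 mm square, fixed to the bench. Origin under its centre; z up. Block 72 by 72 mm, 75 mm high, with a square hole 30 by 30 mm down its middle (sides along the stand's x and y), narrowing to 16 by 16 mm below z 20 mm, floor at z 10 mm.
- stand_floor (a point): Centre of the hole's floor, 10 mm above the bench: the ball tip rests here when the pen is home, with the lowest 65 mm of the pen in the hole (3 mm play each side), barrel faces parallel to the hole's sides.
- seam0 (a point): Point on the seam line (inside corner of the upright's robot-facing face and the foot's top face, with a thin bright weld bead that does not hold off the ball), 5 mm in from the left-hand end, beside the yellow dab: the start.
- seam1 (a point): Point on the seam line (inside corner of the upright's robot-facing face and the foot's top face, with a thin bright weld bead that does not hold off the ball), 20 mm along the seam from seam0.
- seam2 (a point): Point on the seam line (inside corner of the upright's robot-facing face and the foot's top face, with a thin bright weld bead that does not hold off the ball), 40 mm along the seam from seam0.
- seam3 (a point): Point on the seam line (inside corner of the upright's robot-facing face and the foot's top face, with a thin bright weld bead that does not hold off the ball), 60 mm along the seam from seam0.
- seam4 (a point): Point on the seam line (inside corner of the upright's robot-facing face and the foot's top face, with a thin bright weld bead that does not hold off the ball), at the bend.
- seam5 (a point): Point on the seam line (inside corner of the upright's robot-facing face and the foot's top face, with a thin bright weld bead that does not hold off the ball), 100 mm along the seam from seam0.
- seam6 (a point): Point on the seam line (inside corner of the upright's robot-facing face and the foot's top face, with a thin bright weld bead that does not hold off the ball), 120 mm along the seam from seam0.
- seam7 (a point): Point on the seam line (inside corner of the upright's robot-facing face and the foot's top face, with a thin bright weld bead that does not hold off the ball), 140 mm along the seam from seam0.
- seam8 (a point): Point on the seam line (inside corner of the upright's robot-facing face and the foot's top face, with a thin bright weld bead that does not hold off the ball), 5 mm in from the right-hand end: the finish.
- oil_bottle: Bystander: green oil bottle with a red cap, radius 32, 150 mm tall, standing; origin under its centre.
- shaft: Bystander: turned stepped steel shaft standing on end, radius 30, 100 mm tall; origin under its centre.
- chuck_key: Bystander: lathe chuck key lying flat, 120 mm long, with a 140 mm cross bar; origin on the bench under its stem, 65 mm from the square tip.
Mind the look-alikes: they are no part of the job. There is more than one size of the pen; the one meant has the size given above.

How it is judged:
On the way, in this order (a step that is already met when the one before it is completed fails the run):
1. the pen's tip touches lightly at the start of the seam, beside the yellow dab, the ball against both foot and upright (tip within 7 mm of the point, over 0.3 N on each) (distance between pen_tip and seam0 below 0.007 m and contact force between pen and foot above 0.3 N and contact force between pen and upright above 0.3 N), for 0.1 s.
2. the pen's tip touches lightly 20 mm along the seam, the ball against both foot and upright (tip within 7 mm of the point, over 0.3 N on each) (distance between pen_tip and seam1 below 0.007 m and contact force between pen and foot above 0.3 N and contact force between pen and upright above 0.3 N), for 0.1 s.
3. the pen's tip touches lightly 40 mm along the seam, the ball against both foot and upright (tip within 7 mm of the point, over 0.3 N on each) (distance between pen_tip and seam2 below 0.007 m and contact force between pen and foot above 0.3 N and contact force between pen and upright above 0.3 N), for 0.1 s.
4. the pen's tip touches lightly 60 mm along the seam, the ball against both foot and upright (tip within 7 mm of the point, over 0.3 N on each) (distance between pen_tip and seam3 below 0.007 m and contact force between pen and foot above 0.3 N and contact force between pen and upright above 0.3 N), for 0.1 s.
5. the pen's tip touches lightly at the bend, the ball against both foot and upright (tip within 7 mm of the point, over 0.3 N on each) (distance between pen_tip and seam4 below 0.007 m and contact force between pen and foot above 0.3 N and contact force between pen and upright above 0.3 N), for 0.1 s.
6. the pen's tip touches lightly 100 mm along the seam, the ball against both foot and upright (tip within 7 mm of the point, over 0.3 N on each) (distance between pen_tip and seam5 below 0.007 m and contact force between pen and foot above 0.3 N and contact force between pen and upright above 0.3 N), for 0.1 s.
7. the pen's tip touches lightly 120 mm along the seam, the ball against both foot and upright (tip within 7 mm of the point, over 0.3 N on each) (distance between pen_tip and seam6 below 0.007 m and contact force between pen and foot above 0.3 N and contact force between pen and upright above 0.3 N), for 0.1 s.
8. the pen's tip touches lightly 140 mm along the seam, the ball against both foot and upright (tip within 7 mm of the point, over 0.3 N on each) (distance between pen_tip and seam7 below 0.007 m and contact force between pen and foot above 0.3 N and contact force between pen and upright above 0.3 N), for 0.1 s.
9. the pen's tip touches lightly at the far end of the seam, the ball against both foot and upright (tip within 7 mm of the point, over 0.3 N on each) (distance between pen_tip and seam8 below 0.007 m and contact force between pen and foot above 0.3 N and contact force between pen and upright above 0.3 N), for 0.1 s.
At the end, for the whole second after the job is handed in: The pen stands upright (within 9 degrees) and at rest in its stand, tip down on the hole's floor (tip within 8 mm of the stand's axis and within 5 mm of the floor), after its tip was drawn along the seam; released (horizontal distance between pen_tip and stand below 0.008 m and z of pen_tip in the frame of stand below 0.015 m and angle between pen's own z axis and vertical below 0.15 rad and linear speed of pen below 0.02 m/s); the robot touches nothing.
It fails at once if the pen presses on the bracket with more than 15 N (contact force between pen and bracket above 15 N).
It fails at once if the pen moves faster than 80 mm/s while touching the bracket (contact force between pen and bracket above 0.5 N and linear speed of pen above 0.08 m/s).
It fails at once if the oil bottle, shaft or chuck key is disturbed (moved more than 20 mm) (distance of any of oil_bottle, shaft, chuck_key from where it was at the start of the episode above 0.02 m).
It also fails if it takes over 72 s, if anything falls off the work surface, if the arm or the gripper's body presses on something with over 40 N, if the wrist force passes 120 N, or if a joint passes its speed limit or range.

ROBOT

A 6-joint arm with a two-finger parallel gripper is mounted at the origin on the work surface. World frame = base frame: x ahead of the robot, y to its left, z up, the work surface at z = 0. Lengths are in m, angles in rad, forces in N, time in s.
With the tool pointing down it reaches from about 0.35 to 0.725 m from the base axis. Payload 6 kg.
Tool frame: the origin (TCP) lies at the very end of the fingers, on their centre line; the grasp point (between the pads) lies 19 mm behind it; z points along the fingers, x is the direction in which the jaws open and shut, and the axes are right-handed (so a half turn about z gives the same grasp; the last joint's range is limited). The gripper opens to 85 mm and grips with 20 to 120 N. Pads are 22 mm wide; open, the fingers measure 114 mm over their backs; the gripper's body (76 mm by 85 mm) begins 54 mm behind the grasp point. The pads swing forward as they close: fully open they stand 13 mm farther back than shut.
Start: joints at [0.334, 0.04, 0.085, 0, -1.615, -0.334], TCP at [0.6, 0, 0.231] pointing down, gripper open.
Joint ranges: [-2.56, 2.56], [-1.29, 2.01], [-1.08, 1.49], [-3.29, 1.98], [-2.81, -0.18], [-2.99, 2.99]. Speed limits (rad/s): [2.57, 2.57, 3.01, 3.14, 3.14, 3.14].

INTERFACE

Orientations are given as [roll, pitch, yaw] about the fixed x, y, z axes, in that order (R = Rz(yaw) Ry(pitch) Rx(roll)).
In Python, from workcell import monitor, cams, hand_in gives the robot as it stands.
- The arm moves only by the shell command python3 -m jog 'ROWS' [OPENING]. ROWS is JSON, a list of rows, each a list of 2 entries, a list of its own where there are three numbers: the shift along the tool's x, y, z in mm, then the turn about the tool's z in degrees. In form: [[[tx, ty, tz], turn], ...]. A call has 1 to 12 rows; each row is the pose to reach, as a shift and turn from the pose measured when the call began, along the tool's axes at that moment; what a row does not reach only later rows make up. A row lasts 1/12 s, in which the tool goes at most 41.7 mm and 7.16 degrees, less where a joint would pass 70% of its speed; a pose out of reach is approached as far as the arm can. A call with a gripper value outside its range is refused whole. OPENING is the opening, from 0 (shut) to 1 (fully open), set as the call begins (- or left out, the last holds). The fingers move at their own pace and stop on an object; the grip force is fixed at half the most. Time passes only in rows, so rows that repeat a pose let the fingers close. It gives the time, the measured TCP pose, the force and the opening at its end, in the units of the state.
- monitor.state(): the state, without advancing time (a new reading comes with each control period).
- cams.get_image(name): name is "scene" or "side" or "wrist"; returns a dict with "frame" (384x512x3 uint8, red, green, blue), "intrinsics" (3x3 intrinsics, pixels), "D" ([k1, k2, p1, p2, k3] as OpenCV has them; the pictures are not rectified), "extrinsics" (4x4, takes a point from camera to world coordinates); the wrist camera has in their place "tool_from_camera" (4x4, takes a point from camera to tool coordinates, whose origin is the TCP and whose axes are the tool frame's). Camera axes: x right, y down, z forward; pixel columns grow to the right and rows downward; lengths in m; the calibration is good to about 2 mm. A picture is of the moment at which its call begins: read the wrist's pose just before it. There is no depth.
- hand_in(): hands the job in, once; it reports no verdict.
The state is a dict: "clock": time; "joints": joint angles; "joint_velocities": joint speeds; "effort": joint torques, N m; "tool_pos": TCP position; "ee_rot": TCP orientation; "wrist_force": force on the tool from outside, world axes, zero at the start; "ft_torque": the same for the moment, N m; "grip_width": finger opening in m.
Only numpy, scipy, OpenCV 4.12 (cv2) and the standard library are available. Lean on these libraries where they do the work, as an engineer would, in place of code of your own. Each camera call takes 0.05 s, during which the arm holds its last target.

## Working session

There is one attempt and no reset: what is moved stays moved. The work goes in short steps, Python scripts to look and compute and a shell command to move; the robot and the scene stay as the last step left them, time stands still between calls to the robot, and variables do not carry over. Pictures are saved under pics/ and viewed, and the job is handed in when it is done.

```bash
ls -la; mkdir -p pics; python3 - <<'E'
from workcell import monitor,cams
import cv2,numpy as np
s=monitor.state()
for k,v in s.items(): print(k,np.round(v,4))
for n in("scene","side","wrist"):
    d=cams.get_image(n); cv2.imwrite(f"pics/{n}0.png",d["frame"][:,:,::-1])
    print(n,np.round(d["intrinsics"],1).tolist(),np.round(d["D"],4),np.round(d.get("extrinsics",d.get("tool_from_camera")),4).tolist())
E
python3 -m jog --help | head -30
```

```text
total 12
drwxr-xr-x  3 agent agent 4096 Dec  6 20:22 .
drwxr-xr-x 23 root  root  4096 Dec  6 20:22 ..
drwxr-xr-x  2 agent agent 4096 Dec  6 20:22 pics
clock 0.0
joints [ 3.3370e-01  4.0800e-02  8.3800e-02 -5.0000e-04 -1.6155e+00 -3.3370e-01]
joint_velocities [ 0.0005  0.0001 -0.0018  0.001  -0.0005 -0.0006]
effort [-7.00000e-04 -3.68201e+01  3.47413e+01  6.93230e+00 -5.50000e-03
 -0.00000e+00]
tool_pos [5.997e-01 1.000e-04 2.303e-01]
ee_rot [-3.1415e+00 -1.8000e-03  3.1416e+00]
wrist_force [-0.1294  0.3099  0.0201]
ft_torque [-0.0387  0.0348  0.0144]
grip_width 0.0854
scene [[449.8, 0.0, 254.7], [0.0, 449.8, 193.9], [0.0, 0.0, 1.0]] [-0.1806  0.      0.      0.      0.    ] [[0.5708, 0.6397, -0.5147, 1.1279], [0.821, -0.4539, 0.3463, -0.434], [-0.0121, -0.6202, -0.7843, 0.9998], [0.0, 0.0, 0.0, 1.0]]
side [[347.0, 0.0, 252.6], [0.0, 347.0, 192.4], [0.0, 0.0, 1.0]] [0.025 0.    0.    0.    0.   ] [[0.8398, -0.2988, 0.4533, 0.1451], [-0.5424, -0.4973, 0.6772, -0.6005], [0.0231, -0.8145, -0.5797, 0.5945], [0.0, 0.0, 0.0, 1.0]]
wrist [[286.0, 0.0, 254.8], [0.0, 286.0, 192.1], [0.0, 0.0, 1.0]] [-0.0648  0.      0.      0.      0.    ] [[1.0, -0.0002, 0.0005, -0.0003], [0.0001, 0.9477, 0.3192, -0.0813], [-0.0005, -0.3192, 0.9477, -0.1424], [0.0, 0.0, 0.0, 1.0]]invalid input: not JSON, or not a number
```

View pics/scene0.png

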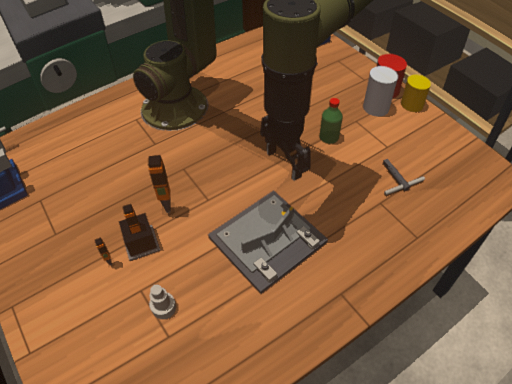

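View pics/side0.png

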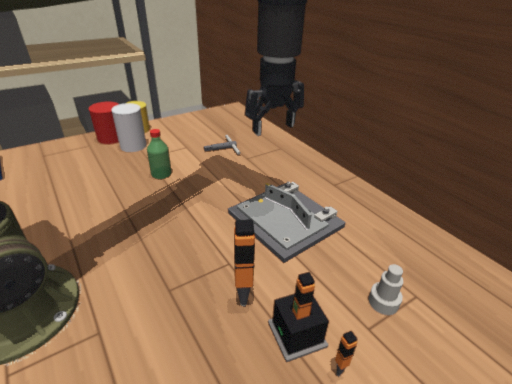

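View pics/wrist0.png

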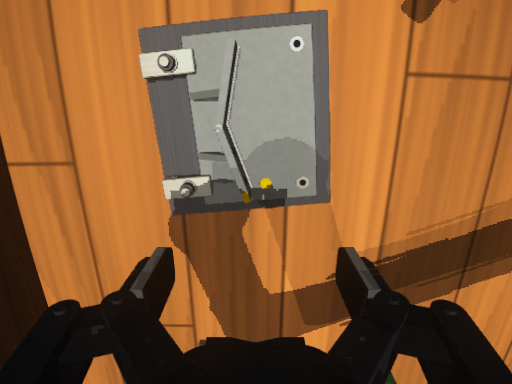

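```bash
cat > h.py <<'E'
from workcell import monitor,cams
import cv2,numpy as np
from scipy.spatial.transform import Rotation as Ro
def toolT():
    s=monitor.state(); T=np.eye(4); T[:3,:3]=Ro.from_euler('xyz',s["ee_rot"]).as_matrix(); T[:3,3]=s["tool_pos"]; return T
def shot(n,fn=None):
    T=toolT() if n=="wrist" else None
    d=cams.get_image(n)
    c={"K":d["intrinsics"],"D":np.array(d["D"],float),"T":np.array(d["extrinsics"]) if n!="wrist" else T@np.array(d["tool_from_camera"]),"im":d["frame"][:,:,::-1].copy()}
    if fn: cv2.imwrite("pics/"+fn,c["im"])
    c["K"]=np.array(c["K"],float)
    return c
def ray(c,uv):
    p=cv2.undistortPoints(np.array([[uv]],float),c["K"],c["D"])[0,0]
    return c["T"][:3,3],c["T"][:3,:3]@np.array([p[0],p[1],1])
def onz(c,uv,z):
    o,d=ray(c,uv); return o+d*(z-o[2])/d[2]
def tri(l):
    A=np.zeros((3,3));b=np.zeros(3)
    for c,uv in l:
        o,d=ray(c,uv);d=d/np.linalg.norm(d);P=np.eye(3)-np.outer(d,d);A+=P;b+=P@o
    x=np.linalg.solve(A,b)
    return x,[np.linalg.norm(np.cross(x-ray(c,uv)[0],ray(c,uv)[1]/np.linalg.norm(ray(c,uv)[1]))) for c,uv in l]
def proj(c,P):
    Ti=np.linalg.inv(c["T"]);r,_=cv2.Rodrigues(Ti[:3,:3])
    return cv2.projectPoints(np.array(P,float).reshape(-1,1,3),r,Ti[:3,3],c["K"],c["D"])[0][:,0]
E
python3 - <<'E'
from h import *
w=shot("scene");s=shot("side")
a=w["im"][140:330,80:190]; b=s["im"][210:380,225:415]
A=cv2.resize(a,None,fx=3.1,fy=3.1,interpolation=cv2.INTER_CUBIC);B=cv2.resize(b,None,fx=3,fy=3,interpolation=cv2.INTER_CUBIC)
cv2.imwrite("pics/a.png",A);cv2.imwrite("pics/b.png",B)
for n,uv in {"stand":(138,235),"big":(168,210),"small":(110,262)}.items(): print(n,onz(w,uv,0.0))
for n,uv in {"stand":(300,320),"big":(243,300),"small":(342,370)}.items(): print(n,onz(s,uv,0.0))
E
```

```text
stand [ 4.05861262e-01 -3.29005174e-01 -1.11022302e-16]
big [ 0.37902554 -0.22212159  0.        ]
small [ 0.43940226 -0.42811348  0.        ]
stand [ 4.56426372e-01 -3.14344017e-01 -1.11022302e-16]
big [ 0.38634682 -0.21602264  0.        ]
small [ 0.4559693  -0.42829528  0.        ]
```

View pics/a.png

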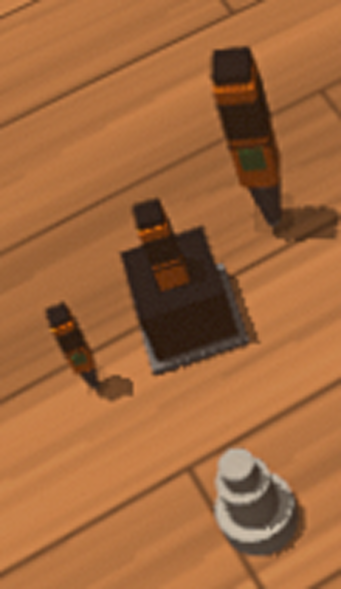

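View pics/b.png

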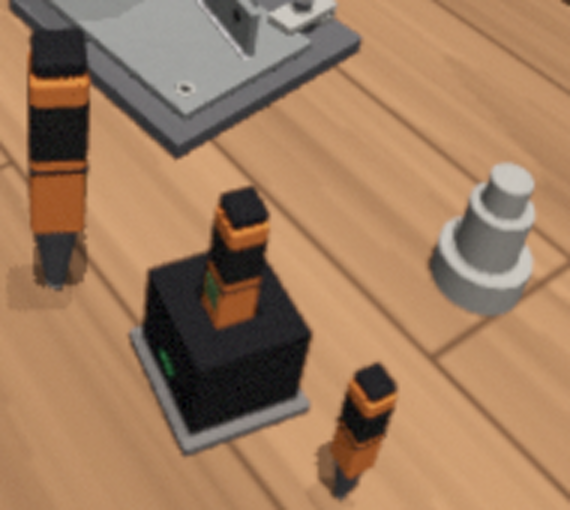

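```bash
python3 - <<'E'
from h import *
w=shot("scene");s=shot("side")
A=lambda u,v:(80+u/3.1,140+v/3.1); B=lambda u,v:(225+u/3,210+v/3)
f=lambda a,b:print(tri([(w,A(*a)),(s,B(*b))]))
f((232,65),(58,48)); f((150,210),(243,205)); f((58,313),(376,378))
f((275,225),(55,285)); 
for p in [(122,252),(203,228),(233,303),(147,325)]: print(onz(w,A(*p),.075))
for p in [(150,270),(232,240),(310,330),(205,362)]: print(onz(s,B(*p),.075))
E
```

```text
(array([ 0.38335045, -0.22272985,  0.20623477]), [np.float64(0.00027893231147083455), np.float64(0.00027893231147089516)])
(array([ 0.43344785, -0.33175515,  0.15349389]), [np.float64(0.0014660518947990024), np.float64(0.0014660518947989772)])
(array([ 0.44636196, -0.42891316,  0.1105606 ]), [np.float64(0.0006773630327810721), np.float64(0.0006773630327810644)])
(array([ 0.3831539 , -0.22305506, -0.00636646]), [np.float64(0.00032225675724320373), np.float64(0.00032225675724321376)])
[ 0.39408887 -0.35884098  0.075     ]
[ 0.41134772 -0.29161645  0.075     ]
[ 0.49209442 -0.30473602  0.075     ]
[ 0.47104856 -0.3716803   0.075     ]
[ 0.40480982 -0.29488562  0.075     ]
[ 0.46108322 -0.30358752  0.075     ]
[ 0.45842847 -0.37598847  0.075     ]
[ 0.39497103 -0.36019525  0.075     ]
```

```bash
python3 -m jog '[[[10,-20,-30],0],[[35,-55,-45],0],[[60,-95,-60],0],[[85,-135,-60],0],[[110,-175,-60],0],[[130,-210,-60],0],[[155,-245,-60],0],[[170,-270,-60],0],[[170,-270,-60],0],[[170,-270,-60],0]]'
python3 - <<'E'
from h import *
c=shot("wrist","w1.png"); print(toolT().round(4).tolist(), monitor.state()["joints"])
E
```

```text
clock: 1.18
tool_pos: [0.4284, -0.2721, 0.2917]
ee_rot: [-3.141, 0.0, 3.138]
wrist_force: [-0.4, 0.7, -0.7]
grip_width: 0.0854
[[-1.0, 0.0027, 0.0001, 0.4293], [0.0027, 1.0, -0.0001, -0.2709], [-0.0001, -0.0001, -1.0, 0.2914], [0.0, 0.0, 0.0, 1.0]] [-1.65399308e-01 -1.90591633e-01 -2.37018151e-02  7.37632164e-05
 -1.73755748e+00  1.62702488e-01]
```

View pics/w1.png

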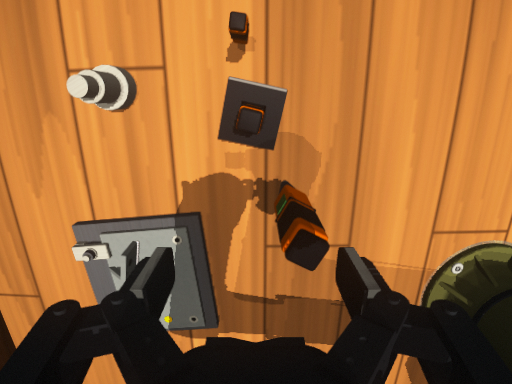

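```bash
python3 - <<'E'
from h import *
im=cv2.imread("pics/w1.png")[60:170,200:310]
cv2.imwrite("pics/w1c.png",cv2.resize(im,None,fx=5,fy=5,interpolation=cv2.INTER_CUBIC))
im=cv2.imread("pics/wrist0.png")[0:220,130:340]
cv2.imwrite("pics/w0c.png",cv2.resize(im,None,fx=3,fy=2.7,interpolation=cv2.INTER_CUBIC))
E
```

```text
(no output)
```

View pics/w1c.png

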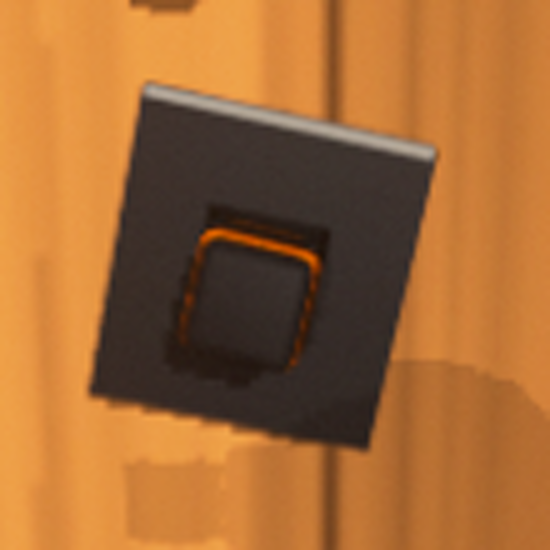

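View pics/w0c.png

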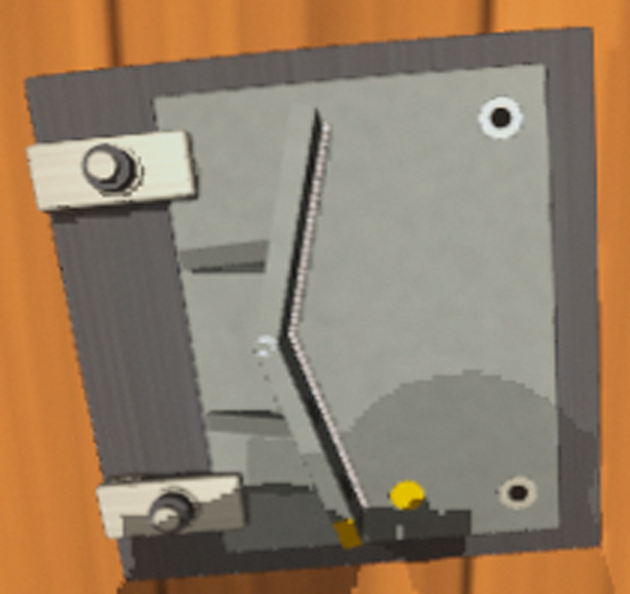

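```bash
cat > m1.py <<'E'
from h import *
d=cams.get_image("wrist"); tc=np.array(d["tool_from_camera"]);K=np.array(d["intrinsics"]);D=np.array(d["D"])
def cam(pos,rpy):
    T=np.eye(4);T[:3,:3]=Ro.from_euler('xyz',rpy).as_matrix();T[:3,3]=pos
    return {"K":K,"D":D,"T":T@tc}
c1=cam([.4292,-.2711,.2915],[-3.1415,0,3.1389])
c0=cam([.5997,.0001,.2303],[-3.1415,-.0018,3.1416])
E
python3 - <<'E'
from m1 import *
A=lambda u,v:(200+u/5,60+v/5)
P=np.array([onz(c1,A(*p),.075)[:2] for p in [(145,97),(435,160),(368,448),(92,395)]])
print(P.round(4),P.mean(0)); 
for i in range(4):
    e=P[(i+1)%4]-P[i];print(np.linalg.norm(e).round(4),np.degrees(np.arctan2(e[1],e[0])).round(1))
print("cap",onz(c1,A(250,307),.16))
for p in [(207,207),(328,228),(290,375),(165,370)]:print(onz(c1,A(*p),.075)[:2].round(4))
B=lambda u,v:(130+u/3,v/2.7)
F=np.array([onz(c0,B(*p),.028)[:2] for p in [(155,97),(545,65),(558,527)]])
print("foot",F.round(4),"ctr",(F[0]+F[2])/2)
for i in range(2):
    e=F[i+1]-F[i];print(np.linalg.norm(e).round(4),np.degrees(np.arctan2(e[1],e[0])).round(2))
S=np.array([onz(c0,B(*p),.028)[:2] for p in [(327,122),(291,338),(364,515)]]);print("seam",S.round(4))
print(np.linalg.norm(S[0]-S[1]),np.linalg.norm(S[2]-S[1]))
E
```

```text
[[ 0.4595 -0.372 ]
 [ 0.3907 -0.3576]
 [ 0.4056 -0.2882]
 [ 0.4748 -0.3018]] [ 0.43261804 -0.32989205]
0.0703 168.2
0.071 77.9
0.0705 -11.1
0.0719 -102.2
cap [ 0.43371797 -0.33007012  0.16      ]
[ 0.4453 -0.3468]
[ 0.4161 -0.3418]
[ 0.4253 -0.3065]
[ 0.4563 -0.3079]
foot [[ 0.6797 -0.1459]
 [ 0.5377 -0.1576]
 [ 0.5211  0.039 ]] ctr [ 0.60038631 -0.05344338]
0.1424 -175.28
0.1974 94.83
seam [[ 0.6169 -0.1358]
 [ 0.6324 -0.0487]
 [ 0.6039  0.033 ]]
0.08846134325154305 0.0865488850821512
```

```bash
python3 -m jog '[[[0,-6,0],-7],[[0,-12,0],-14],[[-1,-18,10],-21],[[-1,-24,20],-28],[[-2,-30,30],-35],[[-2,-36,35],-42],[[-3,-42,40],-49],[[-3,-48,45],-56],[[-4,-54,50],-63],[[-4,-59,60],-70],[[-4,-59,65],-77],[[-4,-59,65],-78.5]]'
python3 -m jog '[[[0,0,0],0],[[0,0,0],0]]'
python3 - <<'E'
from h import *
c=shot("wrist","w2.png"); print(toolT().round(4).tolist(), monitor.state()["joints"].round(3) if hasattr(monitor.state()["joints"],"round") else monitor.state()["joints"])
E
```

```text
clock: 2.28
tool_pos: [0.4345, -0.3276, 0.224]
ee_rot: [3.139, 0.001, -1.764]
wrist_force: [0.1, -0.2, -0.2]
grip_width: 0.0855
clock: 2.45
tool_pos: [0.4353, -0.3265, 0.2234]
ee_rot: [3.137, 0.002, -1.764]
wrist_force: [-0.1, -0.1, -0.5]
grip_width: 0.0856
[[-0.1921, -0.9814, -0.0032, 0.4352], [-0.9814, 0.1921, 0.0022, -0.3268], [-0.0016, 0.0036, -1.0, 0.2237], [0.0, 0.0, 0.0, 1.0]] [-2.760e-01 -1.060e-01 -7.100e-02 -1.000e-03 -1.609e+00  1.653e+00]
```

View pics/w2.png

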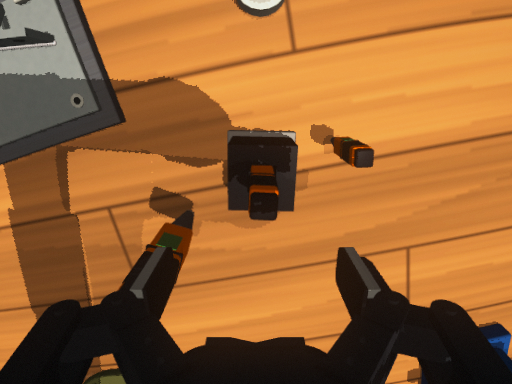

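```bash
python3 - <<'E'
from h import *
c=shot("wrist")
T=toolT()
im=c["im"][110:230,205:325];cv2.imwrite("pics/w2c.png",cv2.resize(im,None,fx=5,fy=5,interpolation=cv2.INTER_CUBIC))
p=onz(c,(263,211),.16);print(p,(T[:3,:3].T@(p-T[:3,3]))*1000)
for q in [(229,137),(298,137)]: 
  p=onz(c,q,.075);print(p,(T[:3,:3].T@(p-T[:3,3]))*1000)
E
```

```text
[ 0.43124111 -0.33153782  0.16      ] [ 5.27693535  2.63680717 63.92793507]
[ 0.4820382  -0.30824574  0.075     ] [-27.23118734 -43.01242547 148.82336844]
[ 0.46870162 -0.37671924  0.075     ] [ 42.52889739 -43.09418137 148.72545061]
```

View pics/w2c.png

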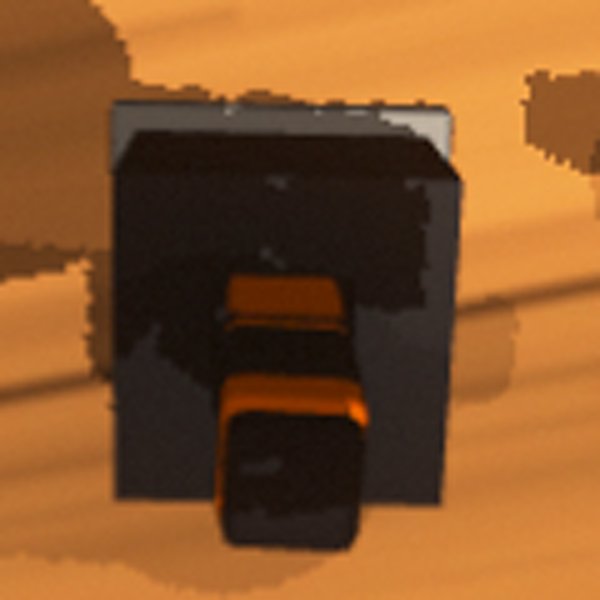

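```bash
python3 -m jog '[[[5,1.5,20],0],[[5,1.5,45],0],[[5,1.5,70],0],[[5,1.5,95],0],[[5,1.5,112],0],[[5,1.5,120],0],[[5,1.5,120],0],[[5,1.5,120],0]]' 0.55
python3 -m jog '[[[0,0,0],0],[[0,0,0],0]]'
python3 - <<'E'
from h import *
c=shot("wrist","w3.png"); T=toolT();print(T.round(4).tolist());c=shot("side");
cv2.imwrite("pics/s3.png",cv2.resize(c["im"][180:384,180:440],None,fx=2.8,fy=2.8))
E
```

```text
clock: 3.22
tool_pos: [0.4326, -0.3315, 0.1049]
ee_rot: [3.139, 0.001, -1.764]
wrist_force: [-0.7, -0.6, 0.3]
grip_width: 0.0471
clock: 3.38
tool_pos: [0.4335, -0.332, 0.1069]
ee_rot: [-3.141, -0.0, -1.764]
wrist_force: [-0.1, 0.8, 0.6]
grip_width: 0.0467
[[-0.1923, -0.9813, -0.0001, 0.4334], [-0.9813, 0.1923, 0.0001, -0.3319], [-0.0001, 0.0001, -1.0, 0.1065], [0.0, 0.0, 0.0, 1.0]]
```

View pics/w3.png

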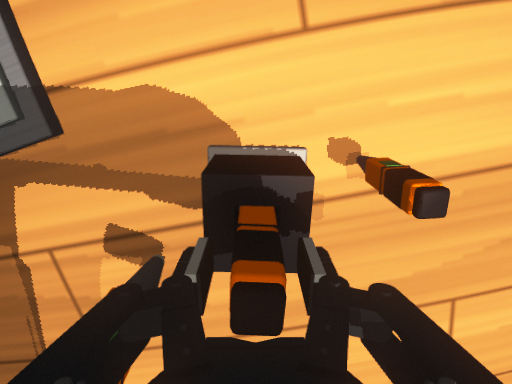

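View pics/s3.png

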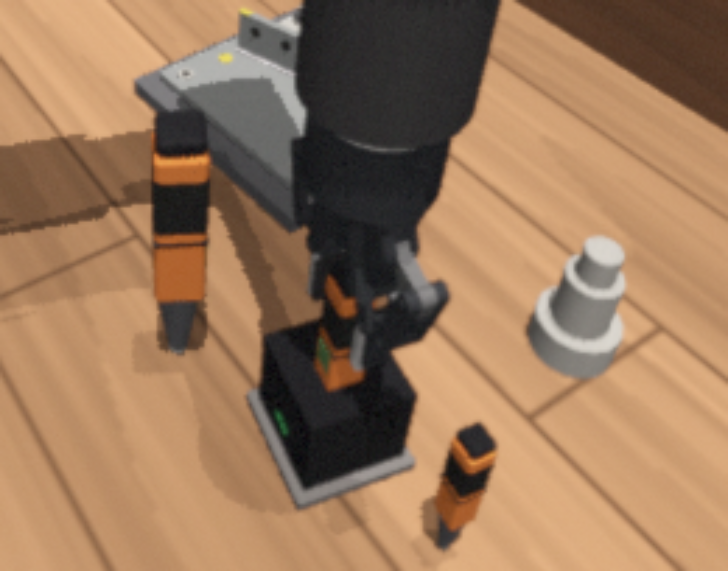

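```bash
python3 -m jog '[[[0,0,3],0],[[0,0,3],0],[[0,0,3],0],[[0,0,3],0],[[0,0,3],0],[[0,0,3],0]]' 0
python3 - <<'E'
from h import *
for k in ("tool_pos","ee_rot","wrist_force","ft_torque","grip_width"): print(k,np.round(monitor.state()[k],4))
E
```

```text
clock: 3.98
tool_pos: [0.4333, -0.3319, 0.1033]
ee_rot: [3.141, 0.0, -1.764]
wrist_force: [-0.2, 0.1, 0.1]
grip_width: 0.0229
tool_pos [ 0.4333 -0.3319  0.1033]
ee_rot [ 3.1412e+00  1.0000e-04 -1.7643e+00]
wrist_force [-0.1684  0.0536  0.1345]
ft_torque [-0.1559 -0.0027  0.0444]
grip_width 0.0229
```

```bash
python3 -m jog '[[[0,0,-10],0],[[0,0,-25],0],[[0,0,-38],0],[[0,0,-46],0],[[0,0,-46],0],[[0,0,-46],0]]'
python3 - <<'E'
from h import *
for k in ("tool_pos","ee_rot","wrist_force","ft_torque","grip_width"): print(k,np.round(monitor.state()[k],4))
c=shot("side");cv2.imwrite("pics/s4.png",cv2.resize(c["im"][180:384,180:440],None,fx=2.8,fy=2.8))
E
```

```text
clock: 4.48
tool_pos: [0.4335, -0.3318, 0.1497]
ee_rot: [-3.141, 0.0, -1.764]
wrist_force: [-0.1, -0.1, -2.2]
grip_width: 0.0235
tool_pos [ 0.4335 -0.3318  0.1497]
ee_rot [-3.1410e+00  4.0000e-04 -1.7644e+00]
wrist_force [-0.0729 -0.1207 -2.1708]
ft_torque [ 0.0213  0.0051 -0.0024]
grip_width 0.0235
```

View pics/s4.png

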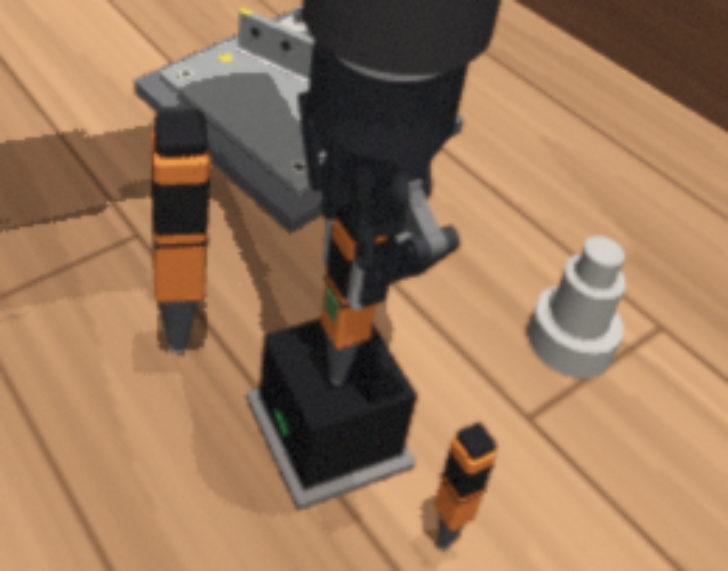

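```bash
python3 -m jog '[[[0,3,0],0],[[0,6,0],0],[[0,9,0.5],0],[[0,12,0.5],0],[[0,15,1],0],[[0,18,1.5],0],[[0,21,2],0],[[0,24,2.5],0]]'
python3 - <<'E'
from h import *
for k in ("tool_pos","ee_rot","wrist_force","ft_torque","grip_width"): print(k,np.round(monitor.state()[k],4))
c=shot("side");cv2.imwrite("pics/s5.png",cv2.resize(c["im"][180:384,180:440],None,fx=2.8,fy=2.8))
E
```

```text
clock: 5.2
tool_pos: [0.4116, -0.3275, 0.1479]
ee_rot: [-3.136, -0.0, -1.764]
wrist_force: [4.5, -2.0, 2.4]
grip_width: 0.0236
tool_pos [ 0.4116 -0.3275  0.1479]
ee_rot [-3.1355e+00 -2.0000e-04 -1.7639e+00]
wrist_force [ 4.5281 -1.9762  2.3625]
ft_torque [-0.3794 -2.5567  0.0346]
grip_width 0.0236
```

View pics/s5.png

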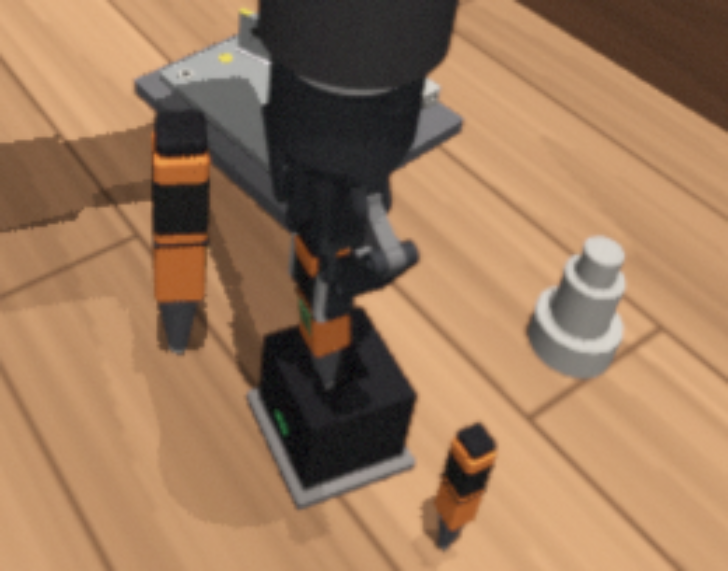

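```bash
python3 -m jog '[[[0,3,0.5],0],[[0,6,1],0],[[0,9,2],0],[[0,12,3],0],[[0,15,4],0],[[0,18,5],0],[[0,21,6],0],[[0,24,7],0],[[0,27,8],0],[[0,30,9],0],[[0,33,10],0],[[0,35,11],0]]'
python3 - <<'E'
from h import *
for k in ("tool_pos","ee_rot","wrist_force","ft_torque","grip_width"): print(k,np.round(monitor.state()[k],4))
c=shot("side");cv2.imwrite("pics/s6.png",cv2.resize(c["im"][180:384,180:440],None,fx=2.8,fy=2.8))
c=shot("wrist","w6.png")
E
```

```text
clock: 6.25
tool_pos: [0.3782, -0.3212, 0.1389]
ee_rot: [-3.13, -0.002, -1.763]
wrist_force: [5.3, 0.2, 6.3]
grip_width: 0.0233
tool_pos [ 0.3782 -0.3212  0.1389]
ee_rot [-3.1302e+00 -1.5000e-03 -1.7634e+00]
wrist_force [5.2617 0.2261 6.2506]
ft_torque [-0.0837 -2.4008 -0.0089]
grip_width 0.0233
```

View pics/s6.png

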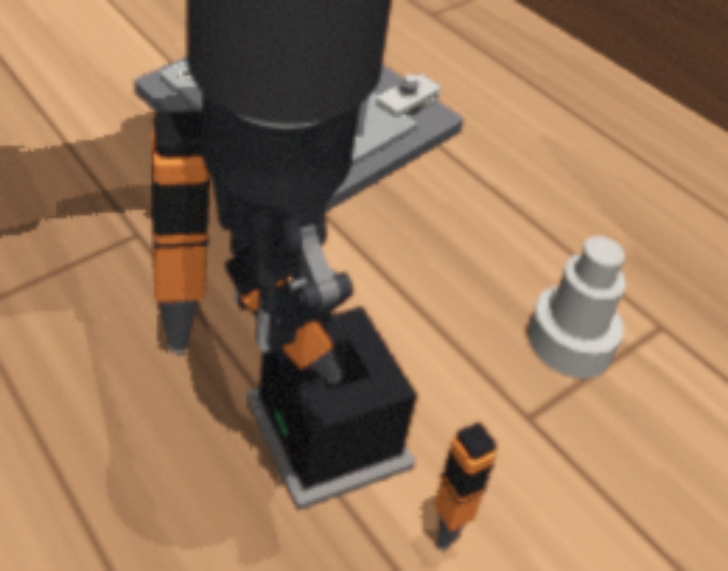

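View pics/w6.png

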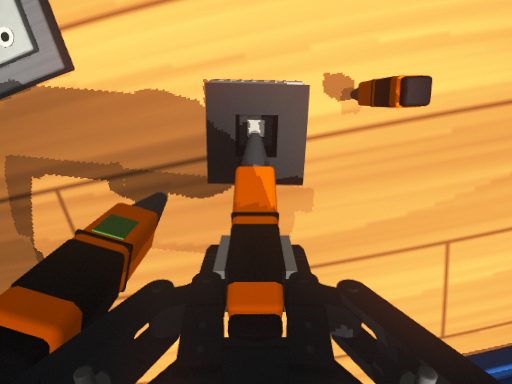

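```bash
python3 -m jog '[[[0,0,-8],0],[[0,0,-20],0],[[0,0,-40],0],[[0,0,-60],0],[[0,0,-80],0],[[0,0,-90],0],[[0,0,-90],0],[[0,0,-90],0]]'
python3 - <<'E'
from h import *
for k in ("tool_pos","ee_rot","wrist_force","ft_torque","grip_width"): print(k,np.round(monitor.state()[k],4))
c=shot("wrist","w7.png"); T=toolT()
w=shot("scene");s=shot("side")
print("bottle",onz(w,(331,140),0),onz(s,(160,177),0))
cv2.imwrite("pics/s7.png",cv2.resize(s["im"][100:384,100:440],None,fx=2,fy=2))
E
```

```text
clock: 7.02
tool_pos: [0.3769, -0.3207, 0.2283]
ee_rot: [-3.132, -0.001, -1.764]
wrist_force: [0.7, 0.8, -1.5]
grip_width: 0.0233
tool_pos [ 0.3769 -0.3207  0.2283]
ee_rot [-3.1315e+00 -8.0000e-04 -1.7637e+00]
wrist_force [ 0.7331  0.784  -1.4782]
ft_torque [ 0.0254  0.0292 -0.0074]
grip_width 0.0233
bottle [0.43315904 0.32683902 0.        ] [0.40774432 0.31189205 0.        ]
```

View pics/w7.png

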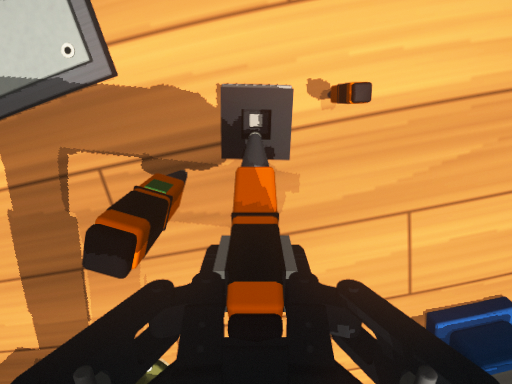

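View pics/s7.png

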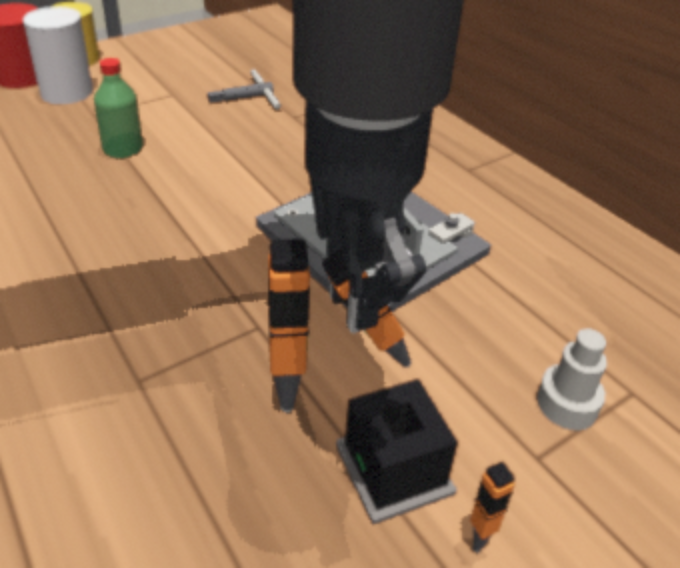

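```bash
python3 - <<'E'
from h import *
c=shot("wrist"); 
im=c["im"][90:180,210:300];cv2.imwrite("pics/w7c.png",cv2.resize(im,None,fx=6,fy=6,interpolation=cv2.INTER_CUBIC))
T=toolT(); o,d=ray(c,(256,119)); Ti=np.linalg.inv(T); o=Ti[:3,:3]@o+Ti[:3,3]; d=Ti[:3,:3]@d
g=np.array([0,0,-.019]); d/=np.linalg.norm(d)
b=(o-g)@d; cc=(o-g)@(o-g)-.107**2; t=-b+np.sqrt(b*b-cc); p=o+t*d; print(p*1000, np.degrees(np.arctan2(-p[1],p[2]+.019)))
E
```

```text
[-6.57084357e-02 -6.68757048e+01  6.45262581e+01] 38.6826795963891
```

View pics/w7c.png

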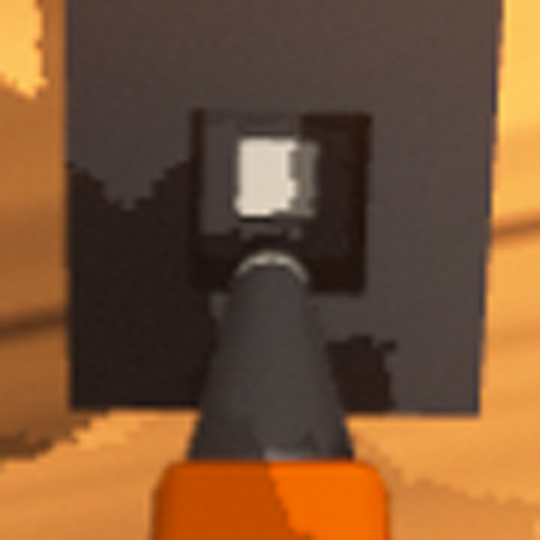

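```bash
cat > ball.py <<'E'
from h import *
def ball(c,T,uv,L=.107):
    o,d=ray(c,uv); Ti=np.linalg.inv(T); o=Ti[:3,:3]@o+Ti[:3,3]; d=Ti[:3,:3]@d
    g=np.array([0,0,-.019]); d/=np.linalg.norm(d)
    b=(o-g)@d; cc=(o-g)@(o-g)-L**2; t=-b+np.sqrt(max(b*b-cc,0)); p=o+t*d
    tip=g+(p-g)*.112/L
    return p*1000,tip*1000,np.degrees(np.arctan2(-p[1],p[2]+.019)),b*b-cc
E
python3 - <<'E'
from ball import *
c=shot("wrist"); T=toolT()
for uv in [(255,137),(255,139)]: print(ball(c,T,uv))
print(T.round(4).tolist())
print("floor",onz(c,(256.2,119.5),.010), "hole top", [onz(c,(210+u/6,90+v/6),.075).round(4) for u,v in [(190,108),(370,112)]])
E
```

```text
(array([ -0.76067351, -52.91986046,  73.99413823]), array([ -0.796219  , -55.39275113,  78.33965871]), np.float64(29.642759863929935), np.float64(0.0072334380891801876))
(array([ -0.76038896, -51.29412936,  74.90066082]), array([ -0.79592116, -53.69105129,  79.28854217]), np.float64(28.645993358158478), np.float64(0.007350144869935257))
[[-0.1916, -0.9814, 0.0083, 0.3767], [-0.9815, 0.1916, -0.0027, -0.3207], [0.001, -0.0087, -1.0, 0.2275], [0.0, 0.0, 0.0, 1.0]]
floor [ 0.43216983 -0.33249377  0.01      ] hole top [array([ 0.4503, -0.3209,  0.075 ]), array([ 0.444 , -0.3501,  0.075 ])]
```

```bash
cat > plan.py <<'E'
from ball import *
BEND=np.array([.6345,-.050]); YAW=np.radians(4.8)
BT=np.array([-.76,-52.1,74.4])/1000
def seam(s,bend=BEND,yaw=YAW):
    # s: mm from seam0 ; returns seam point, normal, leg direction of travel
    a=yaw+np.radians(105 if s<=80 else -105); u=np.array([np.cos(a),np.sin(a)])
    P=bend+u*abs(80-s)/1000
    n=np.array([np.cos(yaw+np.pi+np.radians(15 if s<=80 else -15)),np.sin(yaw+np.pi+np.radians(15 if s<=80 else -15))])
    return P,n
def ballpos(s,gap=0,up=0):
    P,n=seam(s); p=P+n*(.005+gap/1000); return np.array([p[0],p[1],.033+up/1000])
E
python3 - <<'E'
from plan import *
T=toolT()
R0=T[:3,:3]; R=Ro.from_euler('z',-85.2-(-101.07),degrees=True).as_matrix()@R0
tgt=ballpos(0,12,25); tcp=tgt-R@BT
print(tgt,tcp,(R0.T@(tcp-T[:3,3]))*1000)
E
```

```text
[0.59140599 0.01951192 0.058     ] [0.53890483 0.01439323 0.1319444 ] [-360.05910711  -94.20050812   96.00131061]
```

```bash
python3 -m jog '[[[0,-25,-10],0],[[-10,-55,-15],0],[[-40,-85,-15],-1],[[-75,-94,-15],-2],[[-110,-94,-10],-4],[[-145,-94,0],-6],[[-180,-94,10],-8],[[-215,-94,20],-10],[[-250,-94,30],-12],[[-285,-94,40],-14],[[-320,-94,50],-16],[[-350,-94,55],-16]]'
python3 -m jog '[[[0,0,0],0],[[0,0,0],0]]'
python3 - <<'E'
from plan import *
T=toolT(); print(T.round(4).tolist(),monitor.state()["wrist_force"])
c=shot("wrist","w8.png")
im=c["im"][90:200,180:330];cv2.imwrite("pics/w8c.png",cv2.resize(im,None,fx=5,fy=5,interpolation=cv2.INTER_CUBIC))
s=shot("side");cv2.imwrite("pics/s8.png",cv2.resize(s["im"][100:284,200:370],None,fx=3,fy=3))
tgt=ballpos(0,12,25); print((T[:3,:3].T@(tgt-T[:3,3])-BT)*1000)
E
```

```text
clock: 8.27
tool_pos: [0.5357, 0.0068, 0.1708]
ee_rot: [-3.136, -0.003, -1.482]
wrist_force: [-0.4, -0.4, -2.0]
grip_width: 0.0232
clock: 8.43
tool_pos: [0.5351, 0.0083, 0.1691]
ee_rot: [-3.139, -0.004, -1.479]
wrist_force: [0.1, -1.5, -0.8]
grip_width: 0.0235
[[0.0919, -0.9958, 0.0028, 0.5351], [-0.9958, -0.0919, -0.0035, 0.0083], [0.0037, -0.0025, -1.0, 0.1691], [0.0, 0.0, 0.0, 1.0]] [ 0.11345107 -1.47292135 -0.78706126]
[-5.64224641 -4.6846718  36.86044656]
```

View pics/w8.png

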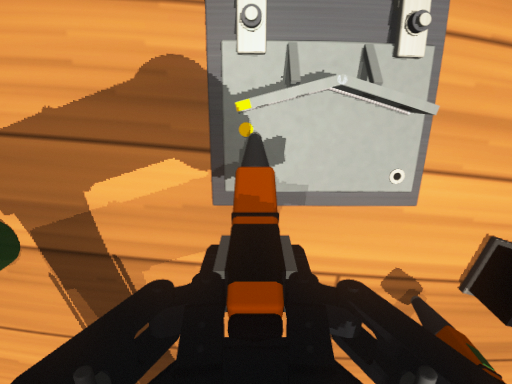

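View pics/s8.png

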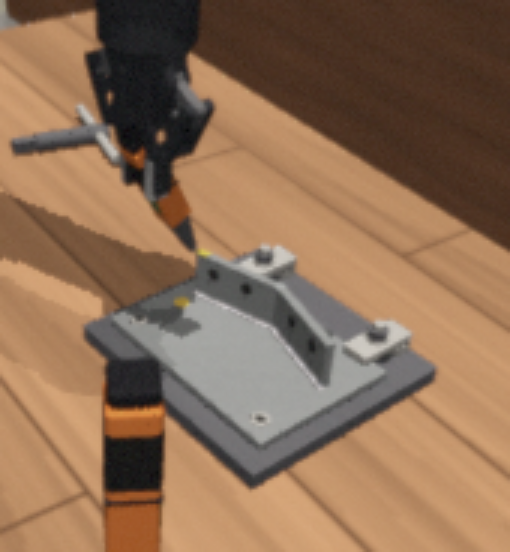

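```bash
python3 - <<'E'
from plan import *
c=shot("wrist");T=toolT()
im=c["im"][60:160,205:365];cv2.imwrite("pics/w8c.png",cv2.resize(im,None,fx=5,fy=5,interpolation=cv2.INTER_CUBIC))
pts=[];
for s in (-5,0,20,40,60,80,100,120,140,160,165):
    P,n=seam(s);pts.append([*P,.028])
for s in (-5,80,165):
    P,n=seam(s);pts.append([*P,.073])
for q in proj(c,pts): print(q.round(1), ((q-[205,60])*5).round(0))
E
```

```text
[237.3 108.5] [162. 243.]
[242.3 107.2] [187. 236.]
[262.5 101.7] [287. 209.]
[282.8  96.3] [389. 181.]
[303.3  90.8] [491. 154.]
[323.8  85.5] [594. 127.]
[343.5  91.5] [692. 158.]
[362.7  97.6] [789. 188.]
[381.6 103.6] [883. 218.]
[400.  109.5] [975. 248.]
[404.5 111. ] [998. 255.]
[234.3 110.5] [146. 253.]
[337.   83.2] [660. 116.]
[431.  113.7] [1130.  269.]
```

View pics/w8c.png

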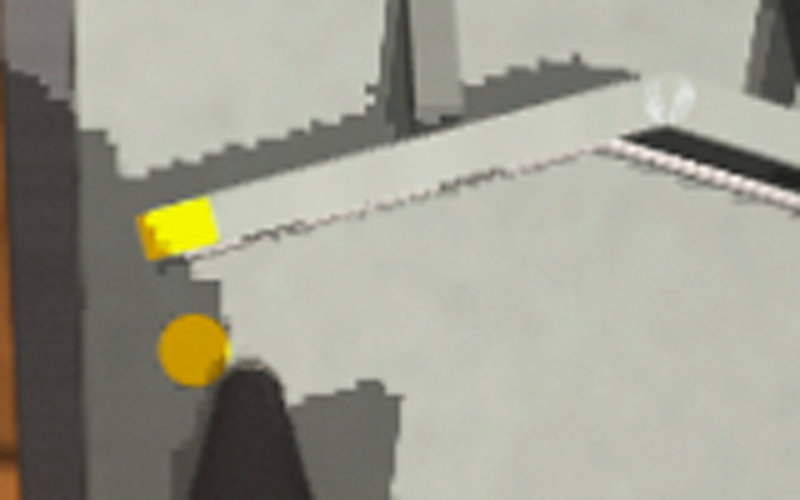

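```bash
sed -i 's/BEND=.*;/BEND=np.array([.6330,-.0508]);/' plan.py; python3 - <<'E'
from plan import *
c=shot("wrist");T=toolT()
for v in (134,136,138): print(ball(c,T,(254.5,v))[0])
tgt=ballpos(0,6,6); print((T[:3,:3].T@(tgt-T[:3,3])-BT)*1000)
E
```

```text
[ -1.25433051 -55.62836174  72.39426692]
[ -1.25540096 -54.02468772  73.35127008]
[ -1.25643078 -52.40599997  74.27932541]
[-9.24966826 -7.97062604 58.09458613]
```

```bash
python3 -m jog '[[[-4,-3,15],0],[[-9,-8,32],0],[[-9,-8,45],0],[[-9,-8,52],0],[[-9,-8,56],0],[[-9,-8,58],0],[[-9,-8,58],0],[[-9,-8,58],0]]'
python3 -m jog '[[[0,0,0],0],[[0,0,0],0]]'
python3 - <<'E'
from plan import *
c=shot("wrist");T=toolT();print(T.round(4).tolist(),monitor.state()["wrist_force"])
tgt=ballpos(0,0,0); print((T[:3,:3].T@(tgt-T[:3,3])-BT)*1000)
im=c["im"][60:180,190:310];cv2.imwrite("pics/w9c.png",cv2.resize(im,None,fx=5,fy=5,interpolation=cv2.INTER_CUBIC))
s=shot("side");cv2.imwrite("pics/s9.png",cv2.resize(s["im"][130:260,210:350],None,fx=4,fy=4,interpolation=cv2.INTER_CUBIC))
E
```

```text
clock: 9.3
tool_pos: [0.5436, 0.0152, 0.1141]
ee_rot: [-3.134, -0.004, -1.483]
wrist_force: [-0.7, -0.2, -0.1]
grip_width: 0.0235
clock: 9.47
tool_pos: [0.544, 0.0152, 0.115]
ee_rot: [-3.133, -0.003, -1.483]
wrist_force: [0.1, 0.5, -0.6]
grip_width: 0.0232
[[0.0877, -0.9961, 0.0086, 0.5439], [-0.9961, -0.0877, -0.0026, 0.0153], [0.0034, -0.0084, -1.0, 0.1148], [0.0, 0.0, 0.0, 1.0]] [ 0.79435799  1.31382119 -0.36801276]
[-1.95735753 -4.91401316  7.85642876]
```

View pics/w9c.png

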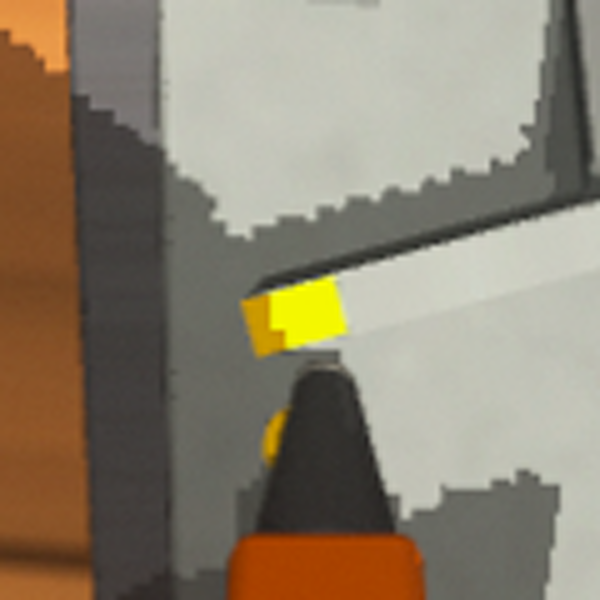

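View pics/s9.png

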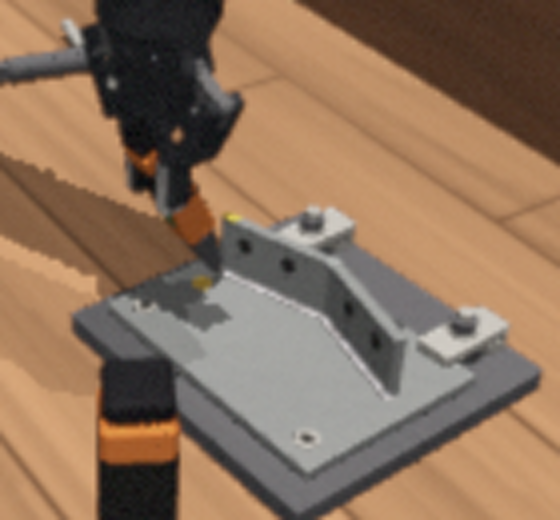

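```bash
python3 -m jog '[[[-1,0,1],0],[[-2,0,2],0],[[-2,0,3],0],[[-2,0,4],0],[[-2,0,5],0],[[-2,0,5],0]]'; python3 -m jog '[[[0,0,0.5],0],[[0,0,1],0],[[0,0,1],0]]';python3 -m jog '[[[0,0,0.5],0],[[0,0,0.5],0]]'
```

```text
clock: 10.07
tool_pos: [0.5435, 0.0173, 0.1092]
ee_rot: [-3.134, -0.003, -1.483]
wrist_force: [-0.7, 0.1, -1.5]
grip_width: 0.0233
clock: 10.32
tool_pos: [0.5435, 0.0172, 0.1082]
ee_rot: [-3.134, -0.003, -1.483]
wrist_force: [0.8, -0.7, -1.3]
grip_width: 0.0235
clock: 10.48
tool_pos: [0.5437, 0.0172, 0.1079]
ee_rot: [-3.134, -0.004, -1.483]
wrist_force: [-0.3, 0.5, 0.8]
grip_width: 0.0236
```

```bash
for i in 1; do python3 -m jog '[[[0,0,0.5],0],[[0,0,0.5],0]]'; python3 -m jog '[[[0,0,0.5],0],[[0,0,0.5],0]]'; python3 -m jog '[[[0,0,0.5],0],[[0,0,0.5],0]]';done | egrep 'pos|force'
```

```text
tool_pos: [0.5439, 0.0172, 0.1078]
wrist_force: [-1.1, -0.2, 1.4]
tool_pos: [0.5441, 0.0171, 0.1077]
wrist_force: [-1.3, -0.0, 3.4]
tool_pos: [0.5443, 0.0171, 0.1076]
wrist_force: [-0.1, 0.4, 2.9]
```

```bash
python3 -m jog '[[[0,-0.7,0.2],0],[[0,-1.4,0.2],0],[[0,-2,0.2],0],[[0,-2,0.2],0]]'| egrep 'pos|force|rot'; python3 -m jog '[[[0,-0.5,0.2],0],[[0,-1,0.2],0],[[0,-1,0.2],0]]'| egrep 'pos|force|rot'
python3 -m jog '[[[0,-0.5,0.2],0],[[0,-0.7,0.2],0]]'| egrep 'pos|force|rot'
```

```text
tool_pos: [0.5465, 0.0173, 0.1076]
ee_rot: [-3.131, -0.004, -1.483]
wrist_force: [-1.4, -1.4, 2.4]
tool_pos: [0.5477, 0.0173, 0.1075]
ee_rot: [-3.131, -0.004, -1.483]
wrist_force: [-1.1, 0.5, 4.1]
tool_pos: [0.5485, 0.0174, 0.1075]
ee_rot: [-3.131, -0.004, -1.483]
wrist_force: [-1.3, -0.1, 4.5]
```

```bash
for k in 1 ; do python3 -m jog '[[[0,-0.3,0],0],[[0,-0.5,0],0]]'| egrep 'pos|force|rot'; python3 -m jog '[[[0,-0.3,0],0],[[0,-0.5,0],0]]'| egrep 'pos|force|rot'; python3 -m jog '[[[0,-0.3,0],0],[[0,-0.5,0],0]]'| egrep 'pos|force|rot'; done
```

```text
tool_pos: [0.549, 0.0174, 0.1075]
ee_rot: [-3.131, -0.004, -1.483]
wrist_force: [-2.2, 0.3, 5.1]
tool_pos: [0.5492, 0.0174, 0.1076]
ee_rot: [-3.132, -0.004, -1.483]
wrist_force: [-4.0, 0.1, 5.8]
tool_pos: [0.5494, 0.0174, 0.1077]
ee_rot: [-3.132, -0.004, -1.483]
wrist_force: [-4.0, -0.2, 5.2]
```

```bash
python3 - <<'E'
from plan import *
c=shot("wrist");T=toolT();print(monitor.state()["clock"],monitor.state()["wrist_force"],T[:3,2].round(4))
tgt=ballpos(0,0,0); print((T[:3,:3].T@(tgt-T[:3,3])-BT)*1000)
im=c["im"][80:180,190:310];cv2.imwrite("pics/w10c.png",cv2.resize(im,None,fx=6,fy=6,interpolation=cv2.INTER_CUBIC))
P,n=seam(-5); print((proj(c,[[*P,.028],[*P,.073]])-[190,80])*6)
s=shot("side");cv2.imwrite("pics/s10.png",cv2.resize(s["im"][150:230,230:340],None,fx=7,fy=7,interpolation=cv2.INTER_CUBIC))
print((proj(s,[[*seam(q)[0],.028] for q in (-5,0,20,80,160)])-[230,150])*7)
E
```

```text
12.2833 [-4.02537498  0.8718254   5.26473659] [ 0.0094 -0.0034 -0.9999]
[-0.37256396  0.67890718  0.70664629]
[[338.21547652 322.25850051]
 [327.5489549  372.47534878]]
[[236.14390037 324.96104526]
 [246.3914685  329.66836752]
 [287.9061556  348.73846452]
 [417.73117874 408.37370628]
 [522.72905887 538.4969751 ]]
```

View pics/w10c.png

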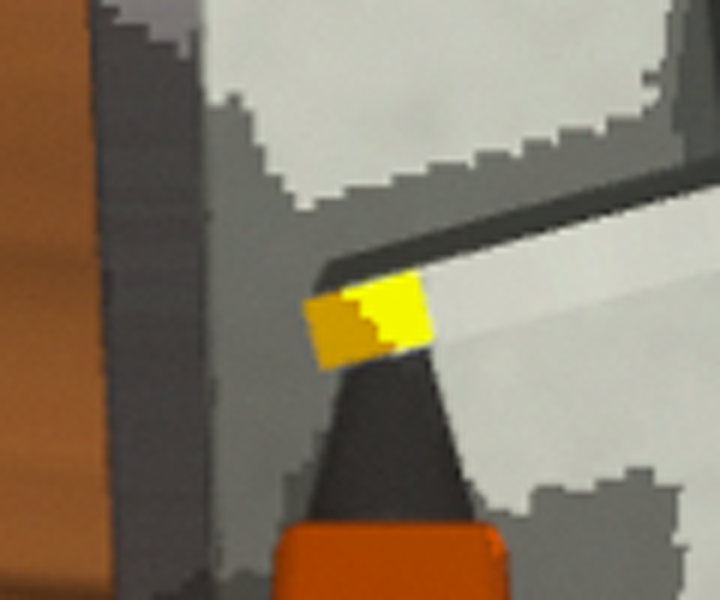

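View pics/s10.png

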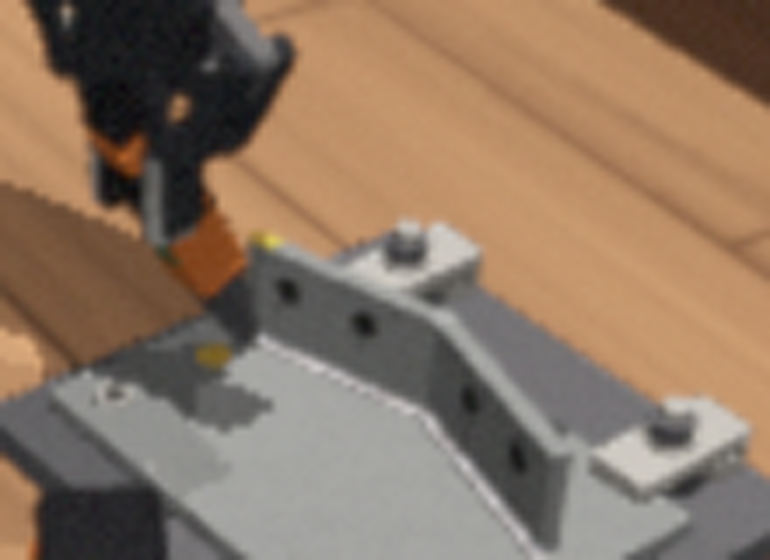

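```bash
python3 -m jog '[[[1.2,-0.6,0],0],[[2.4,-0.9,0],0],[[3.6,-1.3,0],0],[[4.8,-1.6,0],0],[[6,-1.9,0],0]]'| egrep 'pos|force|rot'
```

```text
tool_pos: [0.5513, 0.0124, 0.1077]
ee_rot: [-3.133, -0.003, -1.482]
wrist_force: [-4.9, 2.8, 6.0]
```

```bash
python3 -m jog '[[[1.4,-0.6,-0.2],0],[[2.8,-0.9,-0.2],0],[[4.2,-1.3,-0.2],0],[[5.6,-1.7,-0.2],0],[[7,-2.1,-0.2],0]]'| egrep 'pos|force|rot'
```

```text
tool_pos: [0.5535, 0.0062, 0.1077]
ee_rot: [-3.134, -0.002, -1.481]
wrist_force: [-4.7, 2.3, 6.5]
```

```bash
python3 -m jog '[[[1.6,-0.6,-0.5],0],[[3.2,-1.0,-0.5],0],[[4.8,-1.4,-0.5],0],[[6.4,-1.8,-0.5],0],[[8,-2.2,-0.5],0]]'| egrep 'pos|force|rot'
```

```text
tool_pos: [0.5563, -0.0017, 0.1079]
ee_rot: [-3.135, -0.001, -1.481]
wrist_force: [-2.6, 1.2, 3.0]
```

```bash
python3 -m jog '[[[1.6,-0.7,-0.2],0],[[3.2,-1.1,-0.2],0],[[4.8,-1.5,-0.2],0],[[6.4,-1.9,-0.2],0],[[8,-2.4,-0.2],0]]'| egrep 'pos|force|rot'
```

```text
tool_pos: [0.5594, -0.0097, 0.108]
ee_rot: [-3.135, -0.002, -1.482]
wrist_force: [-3.6, 1.4, 1.9]
```

```bash
python3 -m jog '[[[1.6,-0.7,-0.2],0],[[3.2,-1.1,-0.2],0],[[4.8,-1.5,-0.2],0],[[6.4,-1.9,-0.2],0],[[8,-2.4,-0.2],0]]'| egrep 'pos|force|rot'
```

```text
tool_pos: [0.5624, -0.0177, 0.1081]
ee_rot: [-3.136, -0.002, -1.482]
wrist_force: [-4.0, 1.3, 1.7]
```

```bash
python3 -m jog '[[[1.6,-0.7,0],0],[[3.2,-1.1,0],0],[[4.8,-1.5,0],0],[[6.4,-1.9,0],0],[[8,-2.4,0],0]]'| egrep 'pos|force|rot'
```

```text
tool_pos: [0.5654, -0.0256, 0.1081]
ee_rot: [-3.136, -0.002, -1.482]
wrist_force: [-4.9, 0.6, 2.4]
```

```bash
python3 -m jog '[[[1.6,-0.7,-0.1],0],[[3.2,-1.1,-0.1],0],[[4.8,-1.5,-0.1],0],[[6.4,-1.9,-0.1],0],[[8,-2.4,-0.1],0]]'| egrep 'pos|force|rot'
```

```text
tool_pos: [0.5684, -0.0335, 0.1081]
ee_rot: [-3.137, -0.002, -1.482]
wrist_force: [-5.2, 1.1, 2.8]
```

```bash
python3 -m jog '[[[1.6,-0.6,-0.1],0],[[3.2,-1.0,-0.1],0],[[4.8,-1.4,-0.1],0],[[6.4,-1.8,-0.1],0],[[8,-2.2,-0.1],0]]'| egrep 'pos|force|rot'
```

```text
tool_pos: [0.5713, -0.0415, 0.1082]
ee_rot: [-3.137, -0.002, -1.482]
wrist_force: [-5.3, 0.5, 1.2]
```

```bash
python3 -m jog '[[[1.6,-0.6,-0.1],0],[[3.2,-1.0,-0.1],0],[[4.8,-1.4,-0.1],0],[[6.4,-1.8,-0.1],0],[[8,-2.2,-0.1],0]]'| egrep 'pos|force|rot'
```

```text
tool_pos: [0.5742, -0.0494, 0.1082]
ee_rot: [-3.137, -0.002, -1.482]
wrist_force: [-3.9, 0.1, 2.7]
```

```bash
python3 -m jog '[[[1.5,-0.6,-0.1],0],[[3,-1.0,-0.1],0],[[4.5,-1.4,-0.1],0],[[6,-1.8,-0.1],0]]'| egrep 'pos|force|rot'
```

```text
tool_pos: [0.5765, -0.0554, 0.1082]
ee_rot: [-3.137, -0.002, -1.482]
wrist_force: [-4.3, 0.3, 2.4]
```

```bash
python3 -m jog '[[[1,-0.5,-0.1],0],[[1.6,-0.6,-0.1],0],[[2.2,-0.7,-0.1],0]]'| egrep 'pos|force|rot'
```

```text
tool_pos: [0.5771, -0.0573, 0.1082]
ee_rot: [-3.138, -0.001, -1.481]
wrist_force: [-7.2, 4.0, 4.0]
```

```bash
python3 -m jog '[[[0.8,0.1,0],0],[[1.8,0.2,0],0],[[3,0.5,0],0],[[4,0.8,0],0]]'| egrep 'pos|force|rot'
```

```text
tool_pos: [0.5766, -0.0602, 0.1081]
ee_rot: [-3.138, 0.001, -1.48]
wrist_force: [-6.2, 6.0, 3.9]
```

```bash
python3 -m jog '[[[1,0.4,-0.1],0],[[2,0.7,-0.1],0],[[3.2,1.0,-0.1],0],[[4.5,1.3,-0.1],0]]'| egrep 'pos|force|rot'
```

```text
tool_pos: [0.5759, -0.0638, 0.1081]
ee_rot: [-3.137, 0.003, -1.479]
wrist_force: [-6.2, 4.5, 2.4]
```

```bash
python3 -m jog '[[[1.4,0.5,-0.1],0],[[2.8,0.9,-0.1],0],[[4.2,1.3,-0.1],0],[[5.6,1.7,-0.1],0],[[7,2.0,-0.1],0]]'| egrep 'pos|force|rot'
```

```text
tool_pos: [0.5747, -0.0702, 0.1081]
ee_rot: [-3.137, 0.004, -1.479]
wrist_force: [-5.5, 4.3, 3.0]
```

```bash
python3 -m jog '[[[1.6,0.5,-0.1],0],[[3.2,1,-0.1],0],[[4.8,1.4,-0.1],0],[[6.4,1.8,-0.1],0],[[8,2.2,-0.1],0]]'| egrep 'pos|force|rot'
```

```text
tool_pos: [0.5734, -0.0775, 0.108]
ee_rot: [-3.136, 0.006, -1.478]
wrist_force: [-4.2, 4.6, 3.8]
```

```bash
python3 -m jog '[[[1.6,0.5,-0.1],0],[[3.2,1,-0.1],0],[[4.8,1.4,-0.1],0],[[6.4,1.8,-0.1],0],[[8,2.2,-0.1],0]]'| egrep 'pos|force|rot'
```

```text
tool_pos: [0.5722, -0.0848, 0.108]
ee_rot: [-3.136, 0.008, -1.477]
wrist_force: [-5.7, 5.6, 2.6]
```

```bash
python3 -m jog '[[[1.6,0.6,-0.1],0],[[3.2,1.1,-0.1],0],[[4.8,1.5,-0.1],0],[[6.4,2,-0.1],0],[[8,2.4,-0.1],0]]'| egrep 'pos|force|rot'
```

```text
tool_pos: [0.5708, -0.0923, 0.1079]
ee_rot: [-3.135, 0.009, -1.476]
wrist_force: [-4.1, 5.9, 2.2]
```

```bash
python3 -m jog '[[[1.6,0.5,-0.1],0],[[3.2,1,-0.1],0],[[4.8,1.4,-0.1],0],[[6.4,1.9,-0.1],0],[[8,2.3,-0.1],0]]'| egrep 'pos|force|rot'
```

```text
tool_pos: [0.5694, -0.0997, 0.1079]
ee_rot: [-3.134, 0.01, -1.476]
wrist_force: [-4.4, 4.2, 2.8]
```

```bash
python3 -m jog '[[[1.6,0.5,-0.1],0],[[3.2,1,-0.1],0],[[4.8,1.4,-0.1],0],[[6.4,1.9,-0.1],0],[[8,2.3,-0.1],0]]'| egrep 'pos|force|rot'
```

```text
tool_pos: [0.5681, -0.1072, 0.1079]
ee_rot: [-3.133, 0.012, -1.475]
wrist_force: [-4.8, 4.2, 2.5]
```

```bash
python3 -m jog '[[[1.6,0.5,-0.1],0],[[3.2,1,-0.1],0],[[4.8,1.4,-0.1],0],[[6.4,1.9,-0.1],0],[[8,2.3,-0.1],0]]'| egrep 'pos|force|rot'
```

```text
tool_pos: [0.5668, -0.1146, 0.1078]
ee_rot: [-3.133, 0.013, -1.474]
wrist_force: [-4.1, 5.0, 2.9]
```

```bash
python3 -m jog '[[[1.6,0.5,-0.1],0],[[3.2,1,-0.1],0],[[4.8,1.4,-0.1],0],[[6.4,1.9,-0.1],0],[[8,2.3,-0.1],0]]'| egrep 'clo|pos|force|rot'
```

```text
clock: 20.67
tool_pos: [0.5655, -0.1221, 0.1078]
ee_rot: [-3.132, 0.015, -1.473]
wrist_force: [-5.1, 4.5, 3.3]
```

```bash
python3 -m jog '[[[1.6,0.5,-0.1],0],[[3.2,1,-0.1],0],[[4.8,1.4,-0.1],0],[[6.4,1.9,-0.1],0],[[8,2.3,-0.1],0]]'| egrep 'pos|force|rot'
```

```text
tool_pos: [0.5642, -0.1295, 0.1078]
ee_rot: [-3.132, 0.016, -1.473]
wrist_force: [-4.8, 5.0, 2.6]
```

```bash
python3 - <<'E'
from plan import *
c=shot("wrist");T=toolT()
im=c["im"][80:180,190:310];cv2.imwrite("pics/w11c.png",cv2.resize(im,None,fx=6,fy=6,interpolation=cv2.INTER_CUBIC))
for s in (150,155,160,165): print(s,(T[:3,:3].T@(ballpos(s)-T[:3,3])-BT)*1000)
P,n=seam(165); print((proj(c,[[*P,.028],[*P,.073]])-[190,80])*6)
s=shot("side");cv2.imwrite("pics/s11.png",cv2.resize(s["im"][150:230,230:340],None,fx=7,fy=7,interpolation=cv2.INTER_CUBIC))
E
```

```text
150 [-4.09605002  0.40805794  0.99400515]
155 [0.71405806 1.7700967  0.90619459]
160 [5.52416614 3.13213547 0.81838404]
165 [10.33427422  4.49417423  0.73057349]
[[484.08758665 343.61069615]
 [499.96403361 398.42564782]]
```

View pics/w11c.png

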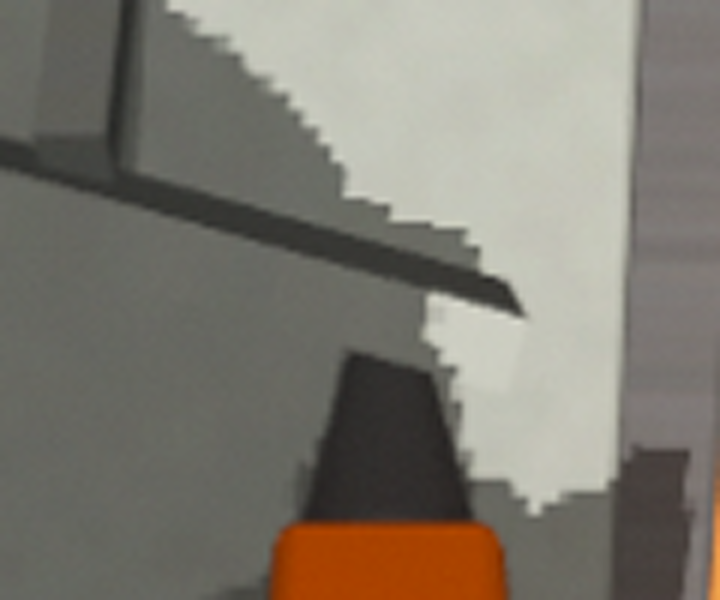

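View pics/s11.png

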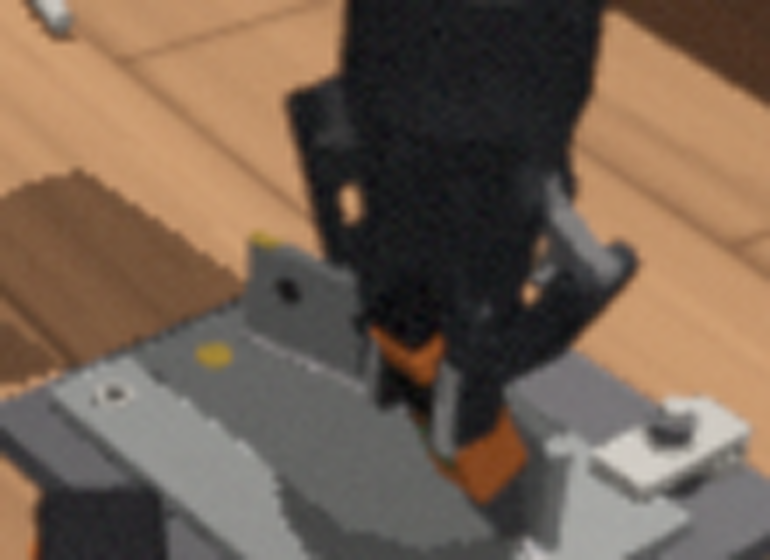

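```bash
python3 -m jog '[[[1.4,0.5,-0.1],0],[[2.8,0.9,-0.1],0],[[4.2,1.3,-0.1],0],[[5.6,1.7,-0.1],0],[[6.4,1.8,-0.1],0],[[6.4,1.7,-0.1],0]]'| egrep 'pos|force|rot'; python3 - <<'E'
from plan import *
T=toolT()
for s in (155,160): print(s,(T[:3,:3].T@(ballpos(s)-T[:3,3])-BT)*1000)
E
```

```text
tool_pos: [0.563, -0.1363, 0.1078]
ee_rot: [-3.132, 0.016, -1.473]
wrist_force: [-4.5, 4.0, 3.0]
155 [-5.50902465  0.07704027  1.01692499]
160 [-0.69909185  1.43961237  0.92779734]
```

```bash
python3 -m jog '[[[0,-0.3,0],0],[[0,-0.4,0],0],[[0,-0.4,0],0],[[0,-0.4,0],0]]'| egrep 'pos|force|rot'
```

```text
tool_pos: [0.5632, -0.1363, 0.1079]
ee_rot: [-3.133, 0.016, -1.472]
wrist_force: [-6.1, 3.5, 2.6]
```

```bash
python3 -m jog '[[[0,1,0],0],[[0,3,-2],0],[[0,5,-6],0],[[0,7,-20],0],[[0,8,-45],0],[[0,8,-75],0],[[0,8,-105],0],[[0,8,-120],0],[[0,8,-120],0],[[0,8,-120],0]]'
python3 - <<'E'
from plan import *
c=shot("wrist","w12.png");T=toolT();print(T.round(4).tolist(),monitor.state()["wrist_force"])
im=c["im"][90:200,190:310];cv2.imwrite("pics/w12c.png",cv2.resize(im,None,fx=5,fy=5,interpolation=cv2.INTER_CUBIC))
E
```

```text
clock: 22.85
tool_pos: [0.5549, -0.1392, 0.2289]
ee_rot: [-3.129, 0.016, -1.473]
wrist_force: [-0.3, -0.1, -1.4]
grip_width: 0.0234
[[0.098, -0.9952, 0.0076, 0.5543], [-0.9951, -0.0978, 0.0173, -0.139], [-0.0165, -0.0093, -0.9998, 0.2272], [0.0, 0.0, 0.0, 1.0]] [ 0.07291023 -0.16782446 -1.69348358]
```

View pics/w12c.png

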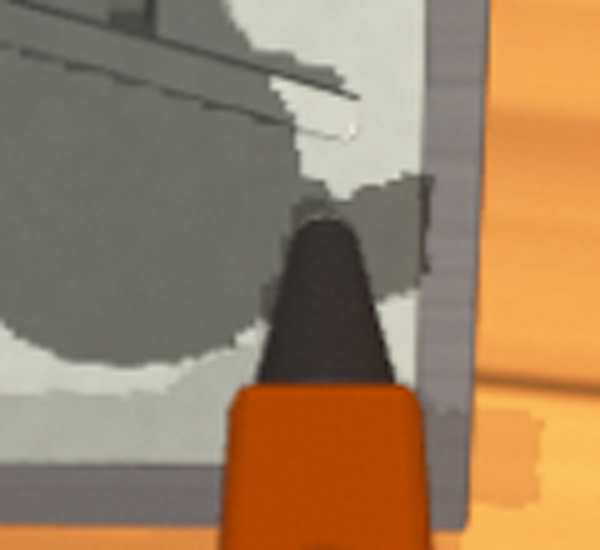

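```bash
python3 - <<'E'
from plan import *
T=toolT();c=shot("wrist");print(ball(c,T,(255,138.3)))
b=ball(c,T,(255,138.3))[0]/1000
R0=T[:3,:3]; R=Ro.from_euler('z',-101.8-np.degrees(monitor.state()["ee_rot"][2]),degrees=True).as_matrix()@R0
print(np.degrees(monitor.state()["ee_rot"][2]))
a=np.radians(-101.8-90); ty=np.array([np.cos(a),np.sin(a)])
for z in (.13,.055):
    tgt=np.array([.4325,-.3318,z]); tgt[:2]+=ty*(-.007)
    tcp=tgt-R@b; print(tcp,(R0.T@(tcp-T[:3,3]))*1000)
w=shot("scene");print("shaft",onz(w,(163,308),0))
E
```

```text
(array([ -0.63382267, -52.22426008,  74.38749878]), array([ -0.66344055, -54.66464606,  78.75140059]), np.float64(29.214841616994025), np.float64(0.0072741442080001845))
-84.3757491727727
[ 0.38718066 -0.32422015  0.20387974] [168.32016928 184.68177152  18.84871633]
[ 0.38718066 -0.32422015  0.12887974] [169.55397777 185.37695639  93.83534471]
shaft [ 0.63150606 -0.37255163  0.        ]
```

```bash
python3 -m jog '[[[35,8,-10],1],[[75,20,-10],3],[[110,45,-10],5],[[140,75,-10],7],[[160,108,-10],10],[[168,140,-10],13],[[168,165,-5],15],[[168,180,0],17.4],[[168,185,5],17.4],[[168,185,5],17.4],[[168,185,5],17.4]]'
python3 -m jog '[[[0,0,0],0],[[0,0,0],0]]'
cat > back.py <<'E'
from plan import *
T=toolT();c=shot("wrist","w13.png")
im=c["im"][80:190,190:320];cv2.imwrite("pics/w13c.png",cv2.resize(im,None,fx=5,fy=5,interpolation=cv2.INTER_CUBIC))
b=np.array([-.63,-52.2,74.4])/1000
a=np.radians(-101.8-90); ty=np.array([np.cos(a),np.sin(a)])
for z in (.08,.055):
    tgt=np.array([.4325,-.3318,z]); tgt[:2]+=ty*(-.007)
    print((T[:3,:3].T@(tgt-T[:3,3])-b)*1000)
E
python3 back.py
```

```text
clock: 23.92
tool_pos: [0.3864, -0.324, 0.2162]
ee_rot: [-3.141, 0.018, -1.775]
wrist_force: [-0.2, -0.1, -0.4]
grip_width: 0.0232
clock: 24.08
tool_pos: [0.3872, -0.3237, 0.2158]
ee_rot: [3.141, 0.018, -1.774]
wrist_force: [0.4, 0.3, -0.2]
grip_width: 0.0233
[ 1.93820728 -0.83626353 61.42179591]
[ 2.39258451 -0.84059441 86.41766602]
```

View pics/w13c.png

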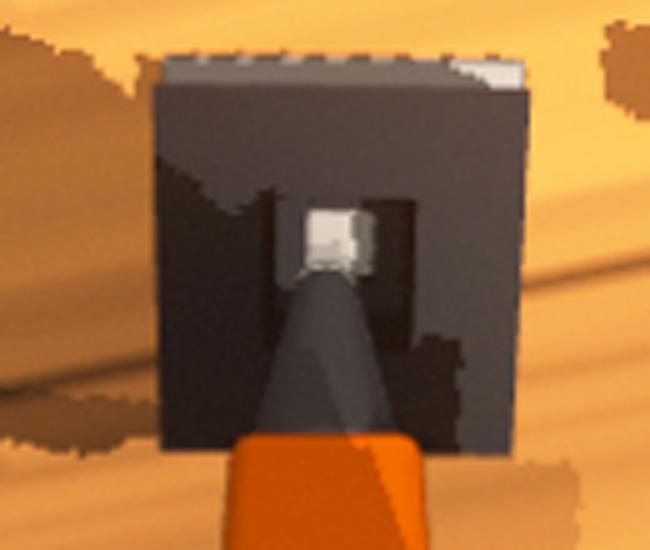

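```bash
python3 - <<'E'
from plan import *
T=toolT();c=shot("wrist")
f=lambda p:(T[:3,:3].T@(p-T[:3,3]))*1000
for uv,z in [((258,119.4),.075),((257.6,128),.010),((258.2,97.5),.075)]:
    p=onz(c,uv,z);print(p,f(p))
E
```

```text
[ 0.44684996 -0.33570936  0.075     ] [  2.23291445 -60.92301396 140.92170082]
[ 0.432365   -0.33176486  0.01      ] [  2.47071505 -45.94542218 205.92930306]
[ 0.46674393 -0.33993975  0.075     ] [  2.35964506 -81.26140299 140.91769895]
```

```bash
python3 -m jog '[[[1,-0.5,15],0],[[2,-0.8,35],0],[[2.5,-0.8,50],0],[[2.5,-0.8,58],0],[[2.5,-0.8,60],0],[[2.5,-0.8,60],0]]'
python3 back.py; python3 - <<'E'
from h import *
s=shot("side");cv2.imwrite("pics/s13.png",cv2.resize(s["im"][230:370,220:400],None,fx=4,fy=4,interpolation=cv2.INTER_CUBIC))
E
```

```text
clock: 24.68
tool_pos: [0.3876, -0.3253, 0.1559]
ee_rot: [3.141, 0.018, -1.774]
wrist_force: [-0.6, -0.2, -1.0]
grip_width: 0.0235
[-0.7008127  -0.12787362  1.54710699]
[-0.2561957  -0.14401258 26.54314778]
```

View pics/w13c.png

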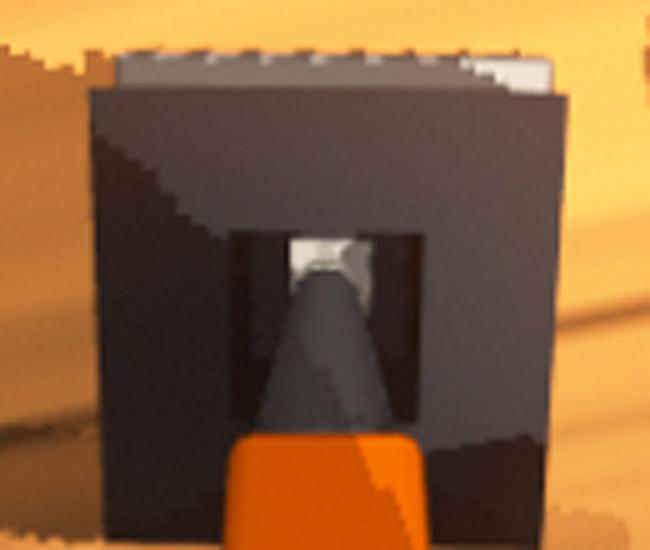

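View pics/s13.png

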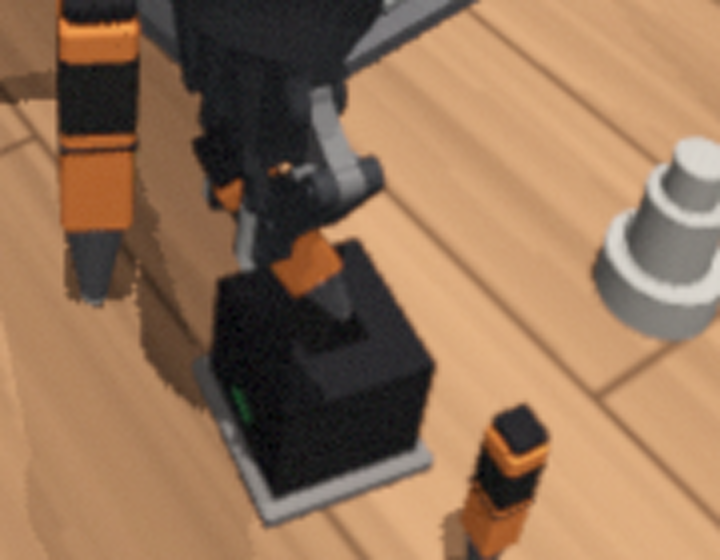

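```bash
python3 -m jog '[[[0,0,6],0],[[0,0,12],0],[[0,0,18],0],[[0,0,22],0],[[0,0,24],0],[[0,0,24],0]]'
python3 -m jog '[[[0,-3,0],0],[[0,-6,0],0],[[0,-9,-1],0],[[0,-12,-2],0],[[0,-15,-3],0],[[0,-18,-4],0],[[0,-21,-5],0],[[0,-24,-6],0],[[0,-27,-7],0],[[0,-30,-8],0]]'
python3 - <<'E'
from h import *
s=shot("side");cv2.imwrite("pics/s14.png",cv2.resize(s["im"][230:370,220:400],None,fx=4,fy=4,interpolation=cv2.INTER_CUBIC))
E
```

```text
clock: 25.28
tool_pos: [0.3878, -0.3251, 0.1324]
ee_rot: [-3.141, 0.018, -1.774]
wrist_force: [-0.9, 0.5, -0.8]
grip_width: 0.0236
clock: 26.12
tool_pos: [0.4156, -0.3312, 0.14]
ee_rot: [3.137, 0.017, -1.775]
wrist_force: [-4.9, 0.6, -1.4]
grip_width: 0.0234
```

View pics/s14.png

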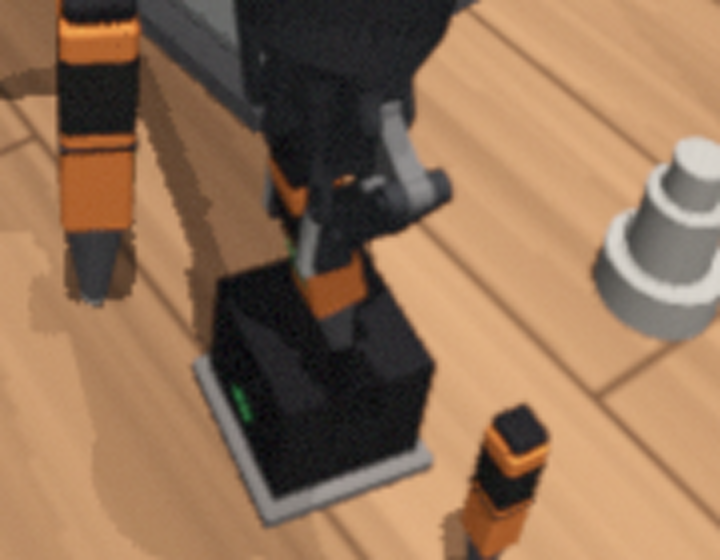

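```bash
python3 -m jog '[[[0,-3,0],0],[[0,-6,0],0],[[0,-9,-1],0],[[0,-12,-1],0],[[0,-15,-2],0],[[0,-18,-2],0],[[0,-21,-2],0],[[0,-24,-2],0],[[0,-27,-2],0],[[0,-28.5,-2],0],[[0,-28.5,-2],0]]'
python3 -m jog '[[[0,3,0],0],[[0,6,0],0],[[0,9,0],0],[[0,10,0],0],[[0,10,0],0]]'
python3 back.py
python3 - <<'E'
from h import *
s=shot("side");cv2.imwrite("pics/s15.png",cv2.resize(s["im"][230:370,220:400],None,fx=4,fy=4,interpolation=cv2.INTER_CUBIC))
s=shot("scene");cv2.imwrite("pics/c15.png",cv2.resize(s["im"][170:280,90:200],None,fx=5,fy=5,interpolation=cv2.INTER_CUBIC))
E
```

```text
clock: 27.08
tool_pos: [0.4429, -0.3374, 0.1422]
ee_rot: [3.134, 0.017, -1.775]
wrist_force: [-7.2, 1.0, 1.3]
grip_width: 0.0233
clock: 27.5
tool_pos: [0.4331, -0.3353, 0.1425]
ee_rot: [3.135, 0.017, -1.775]
wrist_force: [-0.8, 0.0, -1.2]
grip_width: 0.0233
[ -1.61330349  46.12481487 -11.8787362 ]
[-1.19739457 45.95972441 13.11725878]
```

View pics/s15.png

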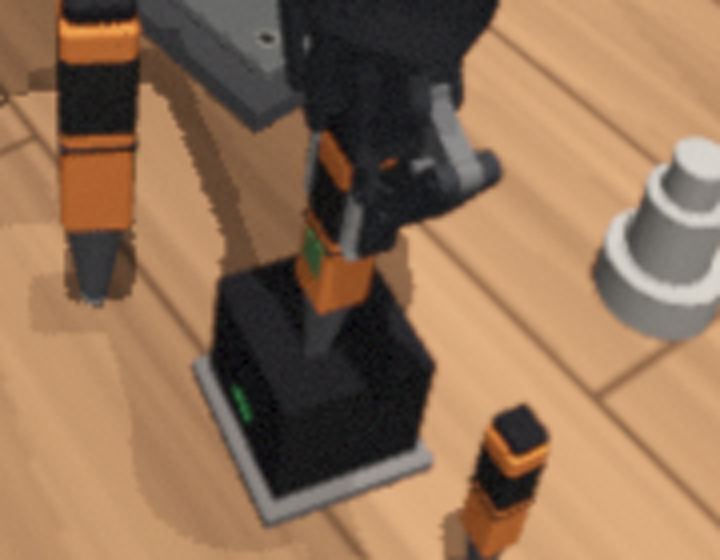

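View pics/c15.png

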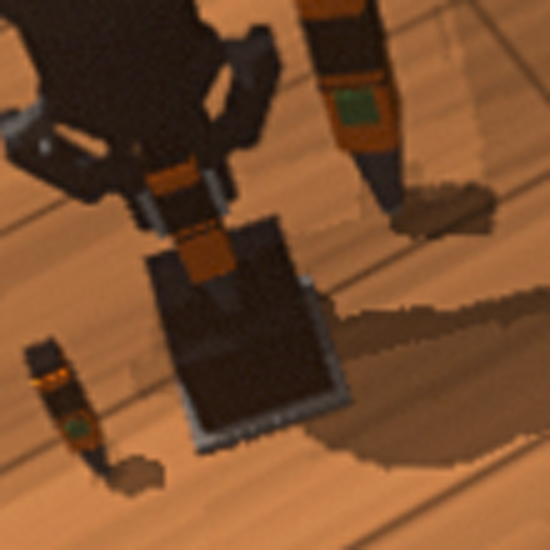

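View pics/w13.png

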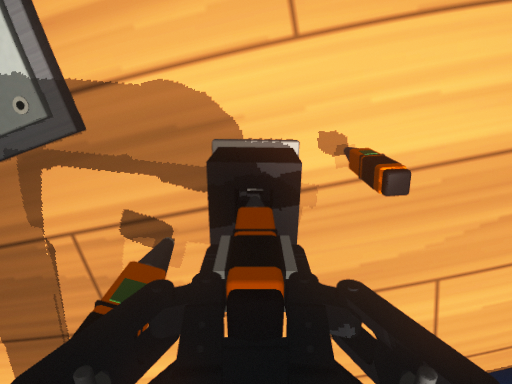

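```bash
python3 -m jog '[[[-1,1,1],0],[[-1.3,1,4],0],[[-1.3,1,8],0],[[-1.3,1,12],0],[[-1.3,1,16],0],[[-1.3,1,18],0]]'
python3 -m jog '[[[0,0,2],0],[[0,0,4],0],[[0,0,6],0],[[0,0,8],0],[[0,0,9],0]]'
```

```text
clock: 28.15
tool_pos: [0.4322, -0.3333, 0.1233]
ee_rot: [3.133, 0.017, -1.775]
wrist_force: [1.4, -0.4, -1.2]
grip_width: 0.0233
clock: 28.57
tool_pos: [0.4321, -0.3331, 0.114]
ee_rot: [3.133, 0.017, -1.775]
wrist_force: [0.4, 0.5, -1.0]
grip_width: 0.0233
```

```bash
python3 -m jog '[[[0,0,1.5],0],[[0,0,3],0],[[0,0,4.5],0],[[0,0,5],0]]'
python3 -m jog '[[[0,0,1],0],[[0,0,2],0],[[0,0,3],0],[[0,0,3],0]]'
```

```text
clock: 28.9
tool_pos: [0.4322, -0.3331, 0.1089]
ee_rot: [3.133, 0.017, -1.775]
wrist_force: [1.0, -0.1, -0.6]
grip_width: 0.0231
clock: 29.23
tool_pos: [0.4324, -0.3331, 0.1059]
ee_rot: [3.134, 0.017, -1.775]
wrist_force: [1.9, -0.8, -2.0]
grip_width: 0.0234
```

```bash
python3 -m jog '[[[0,0,1],0],[[0,0,2],0],[[0,0,2],0],[[0,0,2],0]]'; python3 -m jog '[[[0,0,0.7],0],[[0,0,0.7],0],[[0,0,0.7],0]]'
python3 - <<'E'
from h import *
s=shot("side");cv2.imwrite("pics/s16.png",cv2.resize(s["im"][230:370,220:400],None,fx=4,fy=4,interpolation=cv2.INTER_CUBIC))
E
```

```text
clock: 29.57
tool_pos: [0.4326, -0.3331, 0.1039]
ee_rot: [3.134, 0.017, -1.775]
wrist_force: [1.6, -0.5, -0.3]
grip_width: 0.0236
clock: 29.82
tool_pos: [0.4326, -0.3331, 0.1032]
ee_rot: [3.135, 0.017, -1.775]
wrist_force: [1.0, -0.5, -0.3]
grip_width: 0.0233
```

View pics/s16.png

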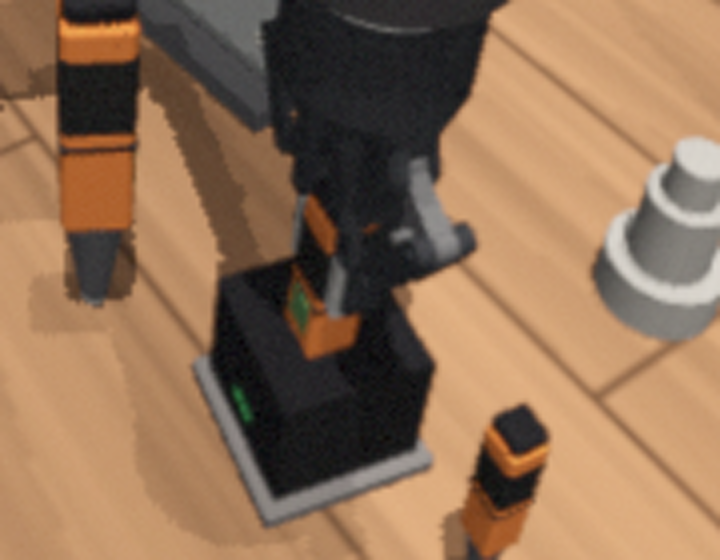

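```bash
python3 -m jog '[[[0,0,0.6],0],[[0,0,0.6],0],[[0,0,0.6],0]]' | egrep 'pos|force'; python3 -m jog '[[[0,0,0.6],0],[[0,0,0.6],0],[[0,0,0.6],0]]'| egrep 'pos|force';python3 -m jog '[[[0,0,0.6],0],[[0,0,0.6],0],[[0,0,0.6],0]]'| egrep 'pos|force'
```

```text
tool_pos: [0.4327, -0.3331, 0.1027]
wrist_force: [1.5, -0.6, -0.4]
tool_pos: [0.4328, -0.3331, 0.1024]
wrist_force: [1.1, 0.2, 1.3]
tool_pos: [0.4329, -0.3332, 0.1022]
wrist_force: [1.1, -0.1, 4.5]
```

Floor contact (z force rose to 4.5 N). Release partly, keeping clear of the pen, and rise.

```bash
python3 -m jog '[[[0,0,-0.5],0],[[0,0,-0.5],0],[[0,0,-0.5],0],[[0,0,-0.5],0],[[0,0,-0.5],0],[[0,0,-0.5],0]]' 0.6
python3 -m jog '[[[0,0,-5],0],[[0,0,-15],0],[[0,0,-35],0],[[0,0,-60],0],[[0,0,-90],0],[[0,0,-120],0],[[0,0,-130],0],[[0,0,-130],0]]'
python3 - <<'E'
from h import *
c=shot("wrist","w17.png")
s=shot("side","s17f.png");cv2.imwrite("pics/s17.png",cv2.resize(s["im"][230:370,220:400],None,fx=4,fy=4,interpolation=cv2.INTER_CUBIC))
E
```

```text
clock: 31.12
tool_pos: [0.4327, -0.3332, 0.1024]
ee_rot: [3.135, 0.017, -1.775]
wrist_force: [-0.4, -0.2, -0.5]
grip_width: 0.0515
clock: 31.78
tool_pos: [0.4341, -0.3364, 0.2375]
ee_rot: [-3.141, 0.014, -1.775]
wrist_force: [-0.5, 0.1, -0.0]
grip_width: 0.0512
```

View pics/s17.png

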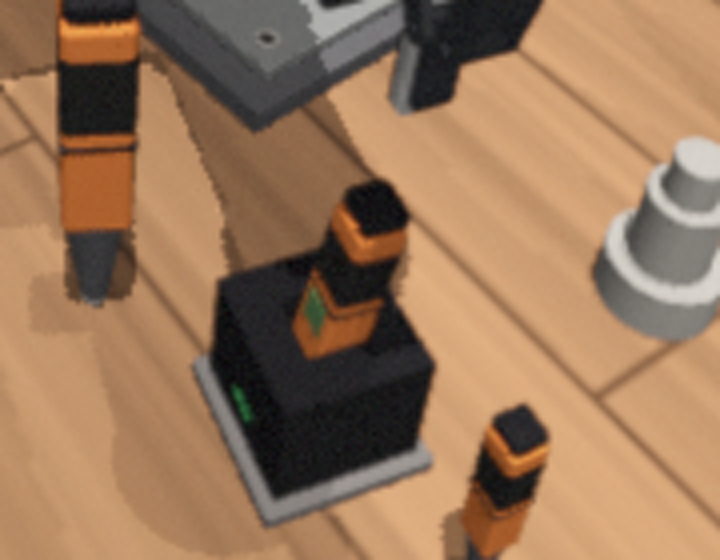

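View pics/w17.png

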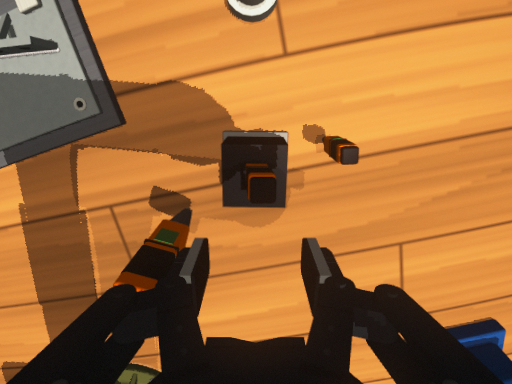

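```bash
python3 - <<'E'
from h import *
w=shot("scene");s=shot("side");c=shot("wrist")
cv2.imwrite("pics/c18.png",cv2.resize(w["im"][190:280,100:190],None,fx=6,fy=6,interpolation=cv2.INTER_CUBIC))
cv2.imwrite("pics/w18.png",cv2.resize(c["im"][120:220,200:310],None,fx=6,fy=6,interpolation=cv2.INTER_CUBIC))
cv2.imwrite("pics/s18.png",cv2.resize(s["im"][265:335,270:340],None,fx=8,fy=8,interpolation=cv2.INTER_CUBIC))
cv2.imwrite("pics/c18f.png",w["im"])
E
```

```text
(no output)
```

View pics/c18.png

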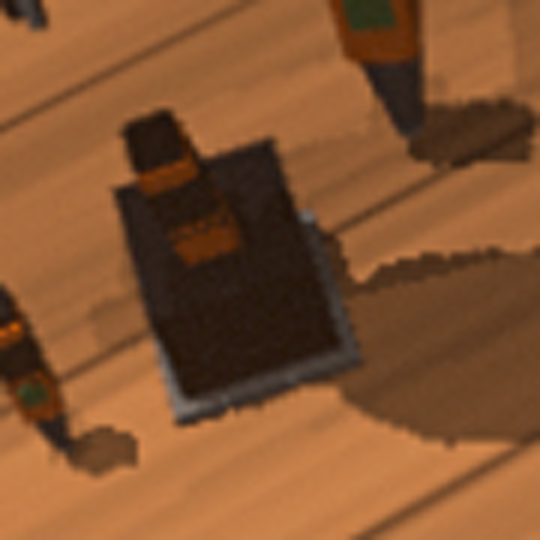

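View pics/w18.png

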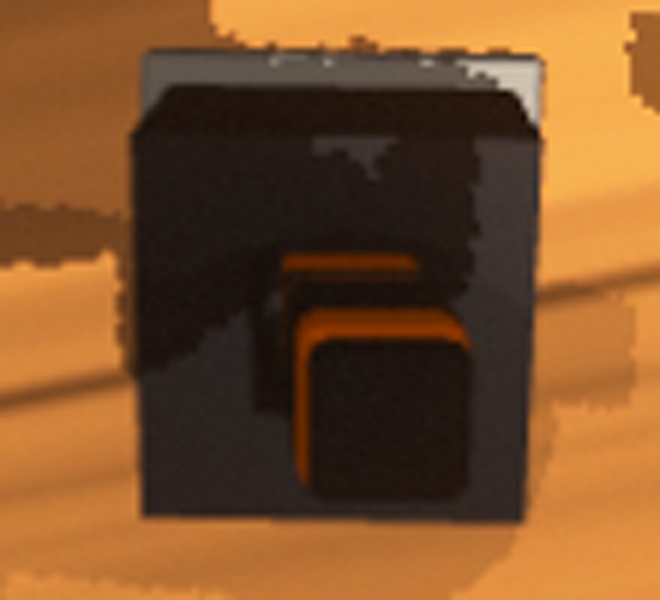

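View pics/s18.png

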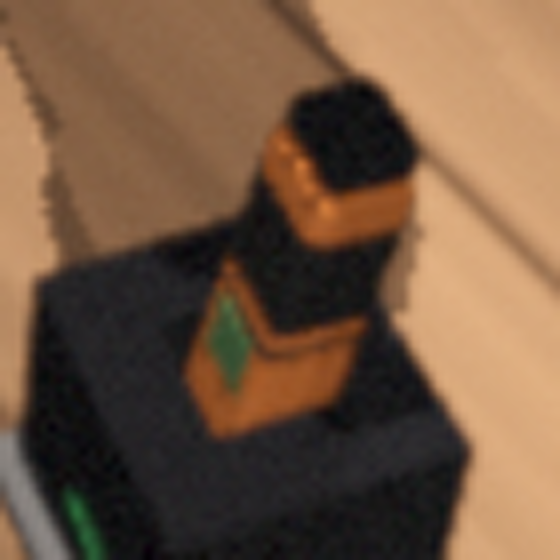

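View pics/c18f.png

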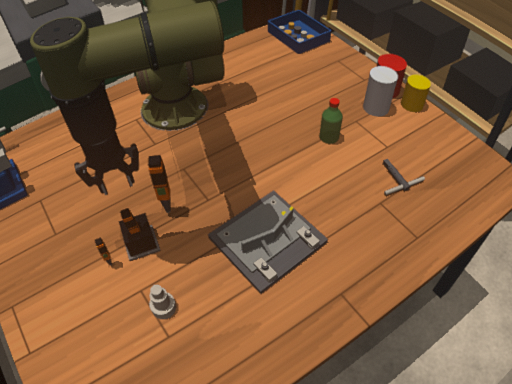

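```bash
python3 - <<'E'
from h import *
w=shot("scene");s=shot("side");c=shot("wrist")
p,e=tri([(w,(125.8,212.5)),(s,(313.8,281.2)),(c,(265,190))]);print(p,e)
for ctr in ([.4325,-.3318],):
    d=p[:2]-ctr;print(d,np.degrees(np.arctan2(np.linalg.norm(d),p[2]-.01)))
print(monitor.state()["clock"],monitor.state()["joint_velocities"])
E
```

```text
[ 0.44089108 -0.34278008  0.15236721] [np.float64(0.0013154608428673433), np.float64(0.0011564583897765597), np.float64(0.0007279962832541339)]
[ 0.00839108 -0.01098008] 5.544207351318292
32.1833 [-0.00063161 -0.00150314  0.00573561  0.00027124 -0.00273958  0.00123178]
```

```bash
python3 -c "
from workcell import hand_in
print(hand_in())"
```

```text
the job is handed in; nothing more can be done
None
```

I ran the weld check from end to end and handed it in at 32 s of the 72 s allowed. No verdict came back.

**What I did**
- I took the 150 mm pen from the stand, not the larger or smaller look-alikes. The moves could not tilt the tool, so I pivoted the pen in the jaws against the rim of the stand's hole, to about 29° of lean.
- I touched the ball at the yellow-dab end and drew it along the left leg, round the bend and along the right leg to the far end. Each short move ran at up to 2 cm/s. With the stops to check force, the whole draw took about 10 s.
- I straightened the pen against the hole wall, lowered it until it touched the floor of the hole, let go and moved clear.

**What the checks showed**
- **Contact:** at every pause on the seam the wrist force showed the ball pressing on both upright and foot. The readings totalled about 4 to 10 N against the 15 N limit. I only saw forces at the end of each move, so any brief peak in between was not seen.
- **Seam position:** my estimate put the finish within about 1 mm along the seam. Across the seam it disagreed by about 1.4 mm, so there I went by the force reading.
- **Pen in the stand:** the cap top measured 152 mm high, against 153.5 mm before I started. That puts the pen home, not caught on the ledge in the hole.
- **Pen lean:** it measured about 5.5°, and the hole's play would allow up to about 7.4°, so it is inside the 9° limit but not exactly upright.
- **Other things on the bench:** in the last wide view the bottle, shaft, chuck key and look-alike pens looked unmoved. I checked this by eye only.

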